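# Clear the stop block off a crooked trimmer rod

## Task

The trimmer's gauge rod has been knocked crooked and must be cleared before it is straightened: take gentle hold of the brass stop block and ease it off the rod's open end, following the rod by feel so that it is never strained (10 N at most). Keep hold of the block, stand it upright on its foot in the free part of the white tray, setting it down rather than dropping it, let go, and leave the canister and everything else where it is.

Things in the scene. Friction and masses are not known exactly. Their poses are not given: they have to be found in the camera images.
- trimmer: Lever-action print trimmer, fixed: board 260 (x) x 200 (y) x 25 mm high, blade lever (below 55 mm) lying along its -y edge. Origin: under the board's centre, z up. At its +y edge a grey bracket 24 mm wide (x), top at 111 mm, outer face at local y = 100 mm; a steel gauge rod of 10 mm diameter sticks out of that face along roughly +y, its far end free.
- rod_root (a point): Fixed point on the rod's axis at trimmer local (0, 116, 95) mm; axes as the trimmer's. From here the rod runs 150 mm to its free end, leaning up to 10 deg (0.18 rad) to either side of +y and up to 4.3 deg (0.075 rad) up or down. The lean is in NO reading: feel it (or see it). The rod does not give; 10 N on it at most.
- block: Brass stop block, ~0.15 kg, 34 (x) x 20 (y) x 44 mm high, dark thumbscrew (14 mm wide, 10 high) on top. Origin: centre of its flat foot, z up. 15 mm square bore along y, axis 30 mm above the foot: 2.5 mm play all round the rod. Starts hanging on the rod by its bore's ceiling, centred at rod_root, axes as the trimmer's, foot 63 mm up. Pinch it from above across x, fingers straddling the rod.
- tray: Shallow white metal tray with grey lining, fixed to the counter, 150 (x) x 200 (y) mm outside, walls 5 mm thick and 22 mm high, inner floor 5 mm above the counter. Origin: centre of its underside, z up.
- tray_free (a point): Point on the tray's inner floor in the middle of its free part, at tray local (0, -35, 5) mm; axes as the tray's.
- canister: Black cylindrical film canister, 34 mm across the lid, 51 mm tall, standing in the tray's +y end. Origin: centre of its underside, z up. Leave it alone.
- cup: Blue enamel cup, 80 mm across, 80 mm tall, handle on one side. Origin: centre of underside. Leave it alone.
- loupe: Chrome loupe, 44 mm across, 44 mm tall, standing. Origin: centre of underside. Leave it alone.
- cap: Brass lens cap, 56 mm across, 14 mm thick, lying flat. Origin: centre of underside. Leave it alone.
- tongs: Steel print tongs with orange tips, about 200 x 60 mm and 12 mm thick, lying flat. Origin: middle of underside, x along the length. Leave them alone.
- bottle: Amber glass bottle, 66 mm across, 170 mm tall, standing. Origin: centre of underside. Leave it alone.
Not all that is in view belongs to the job. What is shaped like the block but purple is not meant.

How it is judged:
On the way:
1. the stop block is clear of the rod's open end and held up off the counter (y of block in the frame of trimmer above 0.278 m and height (world z) of block above 0.03 m and contact force between the fingers and block above 0.2 N), for 0.1 s.
At the end, for the whole second after the job is handed in: The stop block stands released and at rest on its foot (upright within 0.1 rad) on the tray floor, its centre within 55 mm of the tray centre along x and from -85 to +40 mm along y; canister, cup, loupe, lens cap, tongs and bottle are within 20 mm of where they were (x of block in the frame of tray between -0.055 and 0.055 m and y of block in the frame of tray between -0.085 and 0.04 m and height (world z) of block between 0.002 and 0.009 m and angle between block's own z axis and vertical below 0.1 rad and linear speed of block below 0.02 m/s and contact force between the fingers and block below 0.05 N and distance of each of canister, cup, loupe, cap, tongs, bottle from where it was at the start of the episode below 0.02 m); the robot touches nothing.
It fails at once if the trimmer with its crooked rod is strained with more than 10 N (contact force between trimmer and anything else above 10 N).
It fails at once if the block is let go when clear of the rod and more than 20 mm above the tray's floor (y of block in the frame of trimmer above 0.28 m and height (world z) of block above 0.025 m and contact force between the fingers and block below 0.02 N).
It fails at once if a bystander is moved more than 20 mm (distance of any of canister, cup, loupe, cap, tongs, bottle from where it was at the start of the episode above 0.02 m).
It also fails if it takes over 72 s, if anything falls off the work surface, if the arm or the gripper's body presses on something with over 40 N, if the wrist force passes 120 N, or if a joint passes its speed limit or range.

## Robot

A 6-joint arm with a two-finger parallel gripper is mounted at the origin on the work surface. World frame = base frame: x ahead of the robot, y to its left, z up, the work surface at z = 0. Lengths are in m, angles in rad, forces in N, time in s.
With the tool pointing down it reaches from about 0.35 to 0.85 m from the base axis. Payload 8.1 kg.
Tool frame: the origin (TCP) lies on the centre line of the jaws, within the pads' length; the fingertips stand 19 mm ahead of it and the grasp point (between the pads) is the TCP (robot.tips_ahead is the distance from the TCP to the fingertips, in m); y points along the fingers, z is the direction in which the jaws open and shut, and the axes are right-handed (so a half turn about y gives the same grasp; the last joint's range is limited). The gripper opens to 93 mm and grips with 3 to 60 N. Pads are 15 mm wide; open, the fingers measure 128 mm over their backs; the gripper's body (75 mm by 188 mm) begins 65 mm behind the grasp point.
Start: joints at [-1.225, 0.13, 1.488, -0, 1.523, -0.085], TCP at [0.251, -0.545, 0.238] pointing down, gripper open.
Joint ranges: [-2.96, 2.96], [-0.89, 2.26], [0.02, 2.5], [-1.34, 4.48], [0, 2.73], [-2.66, 2.66]. Speed limits (rad/s): [2.39, 2.39, 2.79, 3.14, 3.14, 3.14].

## Interface

Orientations are given as a rotation vector (axis times angle).
In Python, from plant import robot, imaging, models gives the robot as it stands.
- The arm moves only by the tool carry_out, never from a script. Its argument "motion" is one flat list of numbers, 7 for each row, row after row: the shift along the tool's x, y, z in m, then the turn, a rotation vector about the tool's x, y, z in degrees, then the opening, from -1 (shut) to 1 (fully open). A call has exactly 5 rows; each row shifts and turns the pose as measured when the row begins, along the tool's axes as they then stand; what a row does not reach is not made up. A row lasts 1/10 s, in which the tool goes at most 50 mm and 8.59 degrees, less where a joint would pass 70% of its speed; a pose out of reach is approached as far as the arm can. A call is refused whole if a number of a shift passes 0.05 or a number of a turn 8.59, either way. A call with a gripper value outside its range is refused whole. The fingers move at their own pace and stop on an object; "squeeze" is the grip in N (left out, the last holds). Time passes only in rows, so rows that do not move let the fingers close, or fill a call up. It gives the time, the measured TCP pose, the force and the opening at its end, in the units of the state.
- robot.read_state(): the state, without advancing time (a new reading comes with each control period).
- imaging.read_camera(name): name is "scene" or "top" or "wrist"; returns the picture (480x640x3 uint8, blue, green, red); there is no depth.
- imaging.camera_model(name): a dict with "K" (3x3 intrinsics, pixels), "position" and "orientation" of the camera in the world. Camera axes: x right, y down, z forward; pixel columns grow to the right and rows downward; lengths in m; the calibration is good to about 2 mm. The wrist camera is an equidistant fisheye: a pixel r from the principal point sees the ray r / f radians off the axis. A picture is of the moment at which its call begins: read the wrist's pose just before it. camera_model takes no time and is no camera call; for the wrist camera it gives the pose at the moment of the call.
- robot.close_job(): hands the job in, once; it reports no verdict.
Trained networks look in the newest picture that a camera, given by its name, has taken for a name from the list of things; names that differ only in an ending like _2 or _b are one class to them, and where a whole thing is asked for, a point or a joint stands for the part that bears it (a point fixed in the world has none). Each returns a list of dicts, best first, with "confidence" (0 to 1); they miss things now and then, are a little off and sometimes report something else, mostly with a low value. They report only what shows in the picture. A call takes as long as a camera call. They do not tell look-alikes from the thing itself.
- models.outline_of(camera, thing): "pixels" (480x640 bool, what is visible of it) and "pixel" ([column, row] in pixels, amid what is visible of it).
The state is a dict: "t": time; "q": joint angles; "dq": joint speeds; "joint_torque": joint torques, N m; "tool_pos": TCP position; "orientation": TCP orientation; "force": force on the tool from outside, world axes, zero at the start; "wrist_torque": the same for the moment, N m; "opening": finger opening in m.
Only numpy, scipy, OpenCV 4.12 (cv2) and the standard library are available. Lean on these libraries where they do the work, as an engineer would, in place of code of your own. Each camera call takes 0.05 s, during which the arm holds its last target.

## Working session

There is one attempt and no reset: what is moved stays moved. The work goes in short steps, Python scripts to look and compute and a tool call to move; the robot and the scene stay as the last step left them, time stands still between calls to the robot, and variables do not carry over. Pictures are saved under pics/ and viewed, and the job is handed in when it is done.

Besides the shell and the picture viewer there is one more tool, called after ">>>" in YAML: its name, and indented under it one key for each argument. carry_out: Moves the arm, as the interface text tells. Its arguments: {"type":"object","properties":{"motion":{"type":"array","items":{"type":"number"}},"squeeze":{"type":"number"}},"required":["motion"]}

```bash
ls; mkdir -p pics; python3 - <<'E'
from plant import robot, imaging, models
import cv2
s=robot.read_state();print(s)
print(robot.tips_ahead)
for n in("scene","top","wrist"):
    m=imaging.camera_model(n);print(n,m)
    cv2.imwrite(f"pics/{n}0.png",imaging.read_camera(n))
E
```

```text
pics
{'t': 0.0, 'q': array([-1.22541288e+00,  1.31139916e-01,  1.48928053e+00, -1.88710075e-05,
        1.52301055e+00, -8.54043585e-02]), 'dq': array([-0.00062934,  0.00074741, -0.0024813 ,  0.00032453, -0.00082364,
        0.00018418]), 'joint_torque': array([ 1.36943231e-04, -5.59850693e+01, -4.91754878e+01,  7.69888703e-02,
        3.58266814e-02, -1.75392988e-04]), 'tool_pos': array([ 0.25038007, -0.54466614,  0.23659943]), 'orientation': array([-0.4342042 ,  1.98524056, -1.98154459]), 'force': array([0.36975323, 0.03535753, 0.01699596]), 'wrist_torque': array([ 0.01796256,  0.03155964, -0.02297407]), 'opening': 0.0926005463333076}
0.019
scene {'K': array([[485.06373496,   0.        , 320.93886572],
       [  0.        , 485.06373496, 247.10688327],
       [  0.        ,   0.        ,   1.        ]]), 'position': array([1.24879945, 0.62037396, 0.7037382 ]), 'orientation': array([-1.05666711, -2.21094861,  1.1560092 ])}
top {'K': array([[581.90912833,   0.        , 311.35098512],
       [  0.        , 581.90912833, 242.60179657],
       [  0.        ,   0.        ,   1.        ]]), 'position': array([0.29042529, 0.0813385 , 1.4317939 ]), 'orientation': array([-2.10657859,  2.15253856, -0.14670078])}
wrist {'K': array([[371.64829954,   0.        , 320.95549727],
       [  0.        , 371.64829954, 243.40787705],
       [  0.        ,   0.        ,   1.        ]]), 'position': array([ 0.32249219, -0.51095211,  0.38440745]), 'orientation': array([ 2.42894098, -1.55669324, -0.23462736])}
```

View pics/scene0.png

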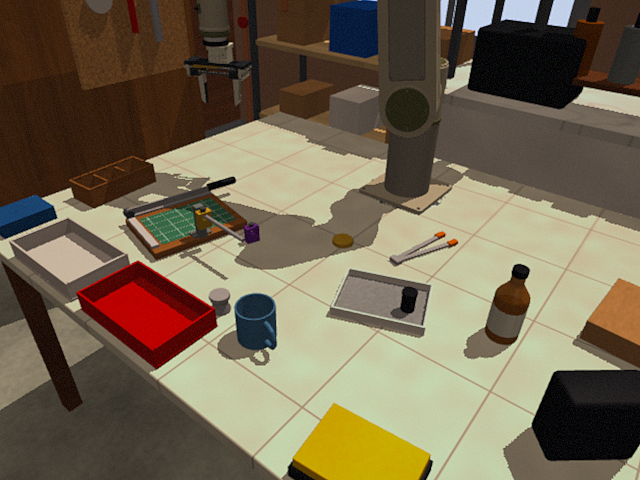

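View pics/top0.png

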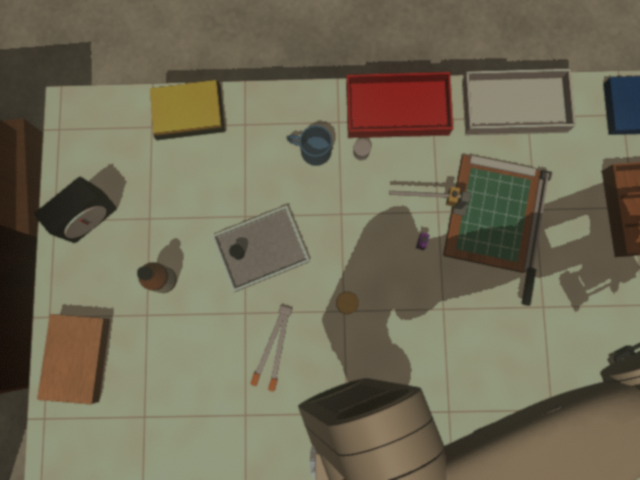

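View pics/wrist0.png

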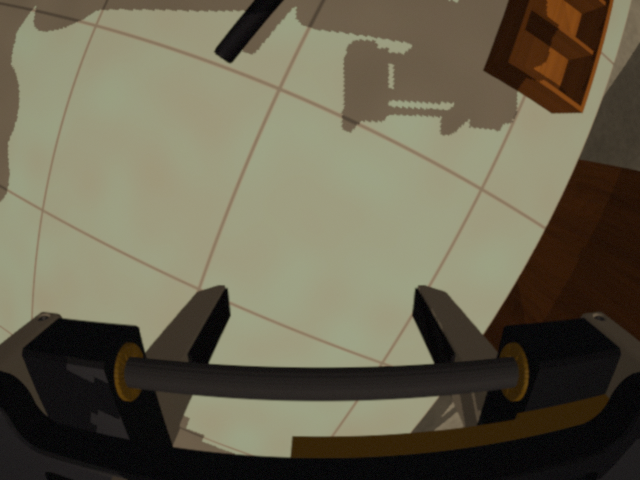

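```bash
cat > h.py <<'E'
import numpy as np, cv2
from scipy.spatial.transform import Rotation as R
from scipy.optimize import least_squares
from plant import robot, imaging, models
def proj(name,P,m=None):
    m=m or imaging.camera_model(name)
    P=np.atleast_2d(P); c=(P-m["position"])@R.from_rotvec(m["orientation"]).as_matrix()
    K=m["K"]
    if name=="wrist":
        r=np.linalg.norm(c[:,:2],axis=1);th=np.arctan2(r,c[:,2])
        return K[0,0]*c[:,:2]/np.maximum(r,1e-9)[:,None]*th[:,None]+K[:2,2]
    return c[:,:2]/c[:,2:]*K[0,0]+K[:2,2]
def ray(name,p,m=None):
    m=m or imaging.camera_model(name);K=m["K"]
    u=(np.array(p,float)-K[:2,2])/K[0,0]
    if name=="wrist":
        th=np.linalg.norm(u); d=np.r_[u/max(th,1e-9)*np.sin(th),np.cos(th)]
    else: d=np.r_[u,1.]
    d=R.from_rotvec(m["orientation"]).apply(d/np.linalg.norm(d))
    return m["position"],d
def onz(name,p,z,m=None):
    o,d=ray(name,p,m); return o+d*(z-o[2])/d[2]
def tri(obs):
    A=0;b=0
    for n,p,*m in obs:
        o,d=ray(n,p,*m);M=np.eye(3)-np.outer(d,d);A=A+M;b=b+M@o
    X=np.linalg.solve(A,b)
    return X
def crop(img,x0,y0,x1,y1,k,fn):
    cv2.imwrite(fn,cv2.resize(img[y0:y1,x0:x1],None,fx=k,fy=k,interpolation=cv2.INTER_CUBIC))
E
python3 - <<'E'
from h import *
sc=cv2.imread("pics/scene0.png");tp=cv2.imread("pics/top0.png")
crop(sc,110,170,270,290,5,"pics/c1.png");crop(tp,380,140,560,275,4.4,"pics/c2.png")
crop(tp,205,195,325,295,6,"pics/c3.png");crop(sc,320,260,440,340,6,"pics/c4.png")
for c in("scene","top"):
    imaging.read_camera(c)
    for t in("trimmer","block","tray","canister"):
        for o in models.outline_of(c,t)[:3]:print(c,t,round(o["confidence"],2),o["pixel"],o["pixels"].sum())
E
```

```text
scene trimmer 0.97 [180.9, 220.9] 5156
scene trimmer 0.34 [380.2, 298.1] 4422
scene block 0.71 [250.8, 232.4] 272
scene block 0.52 [199.8, 216.0] 326
scene tray 0.55 [379.9, 299.1] 4457
scene canister 0.7 [406.9, 296.9] 385
top trimmer 0.93 [497.4, 216.3] 9791
top trimmer 0.55 [346.8, 301.1] 408
top trimmer 0.28 [258.6, 247.6] 4854
top block 0.51 [421.3, 243.2] 172
top block 0.19 [497.3, 216.7] 10190
top tray 0.79 [262.5, 247.5] 4782
top canister 0.7 [235.9, 253.4] 199
top canister 0.7 [274.5, 347.0] 1026
```

View pics/c1.png

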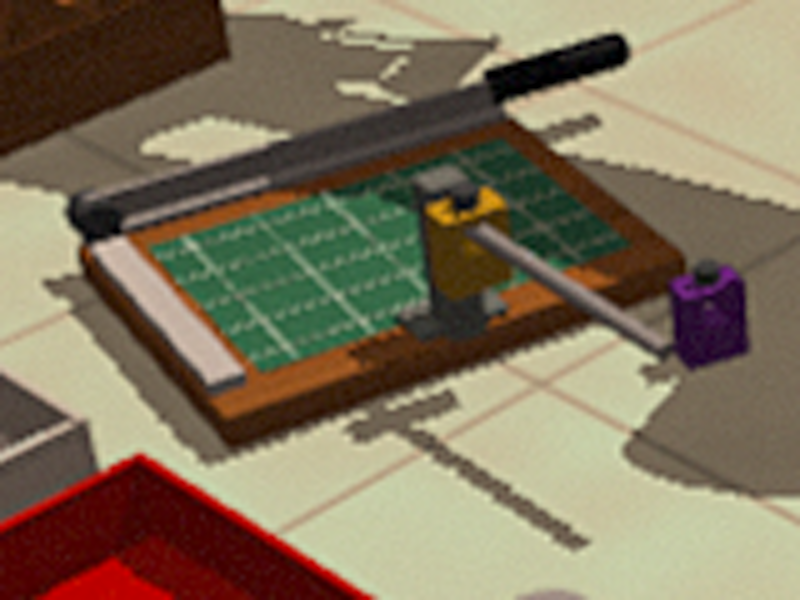

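View pics/c2.png

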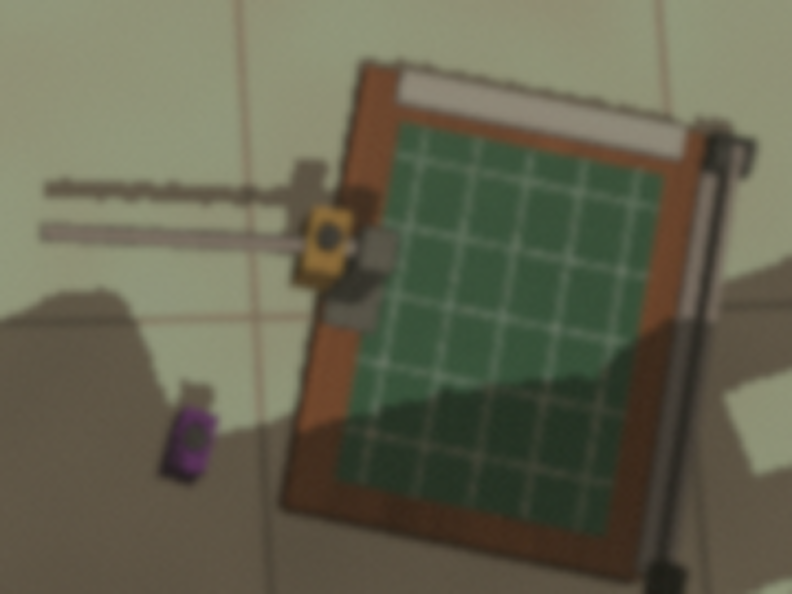

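View pics/c3.png

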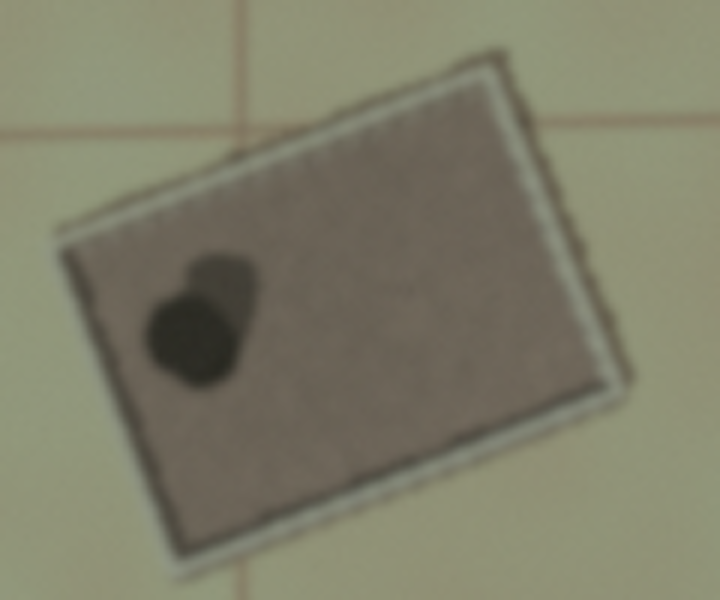

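View pics/c4.png

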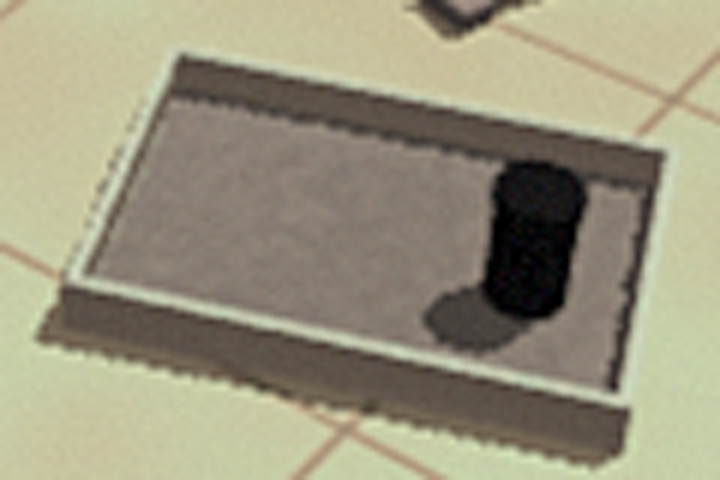

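```bash
python3 - <<'E'
from h import *
sc=cv2.imread("pics/scene0.png");tp=cv2.imread("pics/top0.png")
S=lambda u,v:(110+u/5,170+v/5); T=lambda u,v:(380+u/4.4,140+v/4.4)
a=.13;b=.1;h=.025
obs=[("top",T(365,62),(a,b,h)),("top",T(285,508),(-a,b,h)),("top",T(638,580),(-a,-b,h)),
("scene",S(225,415),(a,b,h)),("scene",S(685,255),(-a,b,h)),("scene",S(225,445),(a,b,0)),
("scene",S(467,195),(0,.116,.117)),("top",T(328,236),(0,.116,.117))]
def tr(q,P):
    c,s=np.cos(q[2]),np.sin(q[2]);P=np.array(P);return np.r_[q[0]+c*P[0]-s*P[1],q[1]+s*P[0]+c*P[1],P[2]]
def f(q):return np.concatenate([proj(n,tr(q,P))[0]-p for n,p,P in obs])
r=least_squares(f,[.5,-.4,0],loss='soft_l1');print(r.x,r.fun.reshape(-1,2).round(1))
print("root",tr(r.x,(0,.116,.095)))
e=tri([("top",T(40,233)),("scene",S(672,346))]);w=tri([("top",T(300,243)),("scene",S(475,230))])
g=tri([("top",T(328,236)),("scene",S(465,193))])
print("rod end",e,"rod at block",w,"screw",g)
c,s=np.cos(r.x[2]),np.sin(r.x[2])
root=tr(r.x,(0,.116,.095))
for d in(e-w,e-root):
  L=np.array([c*d[0]+s*d[1],-s*d[0]+c*d[1],d[2]]);print(L,np.linalg.norm(L),"side",np.arctan2(L[0],L[1]),"up",np.arctan2(L[2],L[1]))
# tray
S=lambda u,v:(320+u/6,260+v/6); T=lambda u,v:(205+u/6,195+v/6)
t=[T(495,60),T(622,388),T(178,570),T(57,240)]
X=np.array([onz("top",p,.022) for p in t]);print(X,X.mean(0))
s_=[S(75,285),S(178,55),S(665,152),S(622,402)]
Y=np.array([onz("scene",p,.022) for p in s_]);print(Y,Y.mean(0))
E
```

```text
[ 0.58051966 -0.34144083 -0.24046938] [[ 0.3 -0.4]
 [-0.8 -0.9]
 [ 1.   0.5]
 [ 0.2  0.3]
 [ 1.4 -0.2]
 [ 1.9  2.7]
 [-0.2 -1.8]
 [ 1.1 -0.6]]
root [ 0.60814604 -0.22877858  0.095     ]
rod end [ 0.6182976  -0.07881695  0.09286179] rod at block [ 0.61044556 -0.21829096  0.0965586 ] screw [ 0.60849804 -0.22793268  0.11335792]
[-0.02559082  0.13733085 -0.00369682] 0.13974376378993653 side -0.18423124833263 up -0.02691254339618886
[-0.02585519  0.14806436 -0.00213821] 0.15032004867473264 side -0.17287816482095936 up -0.014440103904337436
[[0.61123938 0.16541825 0.022     ]
 [0.47334313 0.11549847 0.022     ]
 [0.40316227 0.29671578 0.022     ]
 [0.53996733 0.34676379 0.022     ]] [0.50692803 0.23109907 0.022     ]
[[0.61084888 0.17104202 0.022     ]
 [0.47638236 0.12021468 0.022     ]
 [0.407762   0.29694487 0.022     ]
 [0.53987666 0.34958034 0.022     ]] [0.50871748 0.23444548 0.022     ]
```

```bash
cat >> h.py <<'E'
def goal(pos,yaw):
    """delta in tool axes to reach pos with tool down and jaw axis (tool z) along world yaw; picks nearer half turn"""
    s=robot.read_state();R0=R.from_rotvec(s["orientation"]).as_matrix()
    best=None
    for k in(0,np.pi):
        z=np.array([np.cos(yaw+k),np.sin(yaw+k),0]);y=np.array([0,0,-1.]);x=np.cross(y,z)
        Rt=np.c_[x,y,z];rv=R.from_matrix(R0.T@Rt).as_rotvec()
        if best is None or np.linalg.norm(rv)<np.linalg.norm(best):best=rv
    d=np.array(pos)-s["tool_pos"]
    print("t %.2f pos"%s["t"],s["tool_pos"].round(4),"F",s["force"].round(2),"M",s["wrist_torque"].round(2),"open %.4f"%s["opening"],"q",s["q"].round(2))
    print("tool x",R0[:,0].round(3),"y",R0[:,1].round(3),"z",R0[:,2].round(3))
    print("dworld mm",(d*1e3).round(1),"dtool mm",(R0.T@d*1e3).round(1),"turn deg",np.degrees(best).round(2))
E
python3 - <<'E'
from h import *
goal((.605,-.235,.21),-.2405)
E
```

```text
t 0.65 pos [ 0.2506 -0.5452  0.2377] F [-0.38 -0.83 -0.13] M [-0.01  0.   -0.01] open 0.0932 q [-1.23  0.13  1.49  0.    1.52 -0.09]
tool x [-0.909 -0.418 -0.   ] y [ 0. -0. -1.] z [ 0.418 -0.909  0.   ]
dworld mm [354.4 310.2 -27.7] dtool mm [-451.6   27.7 -133.8] turn deg [ -0.   -51.54  -0.  ]
```

>>> carry_out:
  motion: [-0.045, 0.0028, -0.0134, 0, 0, 0, 1, -0.045, 0.0028, -0.0134, 0, 0, 0, 1, -0.045, 0.0028, -0.0134, 0, 0, 0, 1, -0.045, 0.0028, -0.0134, 0, 0, 0, 1, -0.045, 0.0028, -0.0134, 0, 0, 0, 1]

```text
t: 1.15
tool_pos: [0.428, -0.391, 0.2237]
orientation: [-0.424, 1.987, -1.994]
force: [-0.0, -0.9, 0.2]
opening: 0.0926
```

>>> carry_out:
  motion: [-0.045, 0.0028, -0.0134, 0, 0, 0, 1, -0.045, 0.0028, -0.0134, 0, 0, 0, 1, -0.045, 0.0028, -0.0134, 0, 0, 0, 1, -0.045, 0.0028, -0.0134, 0, 0, 0, 1, -0.045, 0.0028, -0.0134, 0, 0, 0, 1]

```text
t: 1.65
tool_pos: [0.6129, -0.2309, 0.2098]
orientation: [-0.422, 1.984, -1.996]
force: [-0.1, -0.4, -0.6]
opening: 0.0928
```

>>> carry_out:
  motion: [0, 0, 0, 0, -8.5, 0, 1, 0, 0, 0, 0, -8.5, 0, 1, 0, 0, 0, 0, -8.5, 0, 1, 0, 0, 0, 0, -8.5, 0, 1, 0, 0, 0, 0, -8.5, 0, 1]

```text
t: 2.15
tool_pos: [0.618, -0.2225, 0.2076]
orientation: [-0.995, 1.493, -1.498]
force: [0.1, -0.1, 0.3]
opening: 0.093
```

```bash
python3 - <<'E'
from h import *
goal((.605,-.235,.21),-.2405)
E
```

```text
t 2.15 pos [ 0.618  -0.2225  0.2076] F [ 0.09 -0.15  0.3 ] M [-0.07 -0.05 -0.  ] open 0.0930 q [-0.42  0.3   1.35 -0.    1.49 -0.03]
tool x [-0.387 -0.922  0.002] y [ 0.001 -0.003 -1.   ] z [ 0.922 -0.387  0.002]
dworld mm [-13.  -12.5   2.4] dtool mm [16.6 -2.4 -7.2] turn deg [-0.12 -8.97  0.13]
```

>>> carry_out:
  motion: [0.008, -0.001, -0.004, 0, -4.5, 0, 1, 0.008, -0.001, -0.003, 0, -4.5, 0, 1, 0, 0, 0, 0, 0, 0, 1, 0, 0, 0, 0, 0, 0, 1, 0, 0, 0, 0, 0, 0, 1]

```text
t: 2.65
tool_pos: [0.6061, -0.2345, 0.2093]
orientation: [-1.091, 1.376, -1.381]
force: [-0.7, 0.2, 0.5]
opening: 0.093
```

```bash
python3 - <<'E'
from h import *
goal((.605,-.235,.21),-.2405)
m=imaging.camera_model("wrist");im=imaging.read_camera("wrist");cv2.imwrite("pics/w1.png",im);np.save("w1.npy",m,allow_pickle=True)
t=imaging.read_camera("top");cv2.imwrite("pics/top1.png",t)
print(m)
E
```

```text
t 2.65 pos [ 0.6061 -0.2345  0.2093] F [-0.71  0.19  0.47] M [-0.02 -0.04 -0.01] open 0.0930 q [-0.45  0.28  1.37 -0.    1.49 -0.21]
tool x [-0.23  -0.973  0.002] y [ 0.001 -0.002 -1.   ] z [ 0.973 -0.23   0.002]
dworld mm [-1.1 -0.5  0.7] dtool mm [ 0.7 -0.7 -0.9] turn deg [-0.09  0.46  0.12]
{'K': array([[371.64829954,   0.        , 320.95549727],
       [  0.        , 371.64829954, 243.40787705],
       [  0.        ,   0.        ,   1.        ]]), 'position': array([ 0.62287694, -0.155088  ,  0.35684739]), 'orientation': array([ 2.82720563, -0.33062059, -0.04853444])}
```

View pics/w1.png

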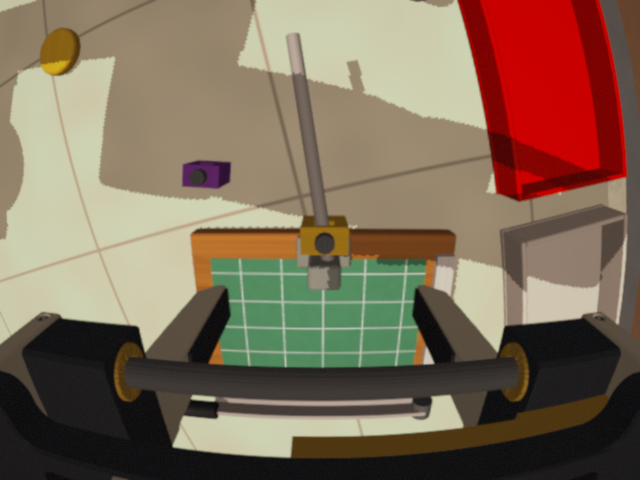

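```bash
python3 - <<'E'
from h import *
im=cv2.imread("pics/w1.png")
crop(im,275,200,375,275,8,"pics/w1b.png");crop(im,270,20,370,95,8,"pics/w1e.png")
E
```

```text
(no output)
```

View pics/w1b.png

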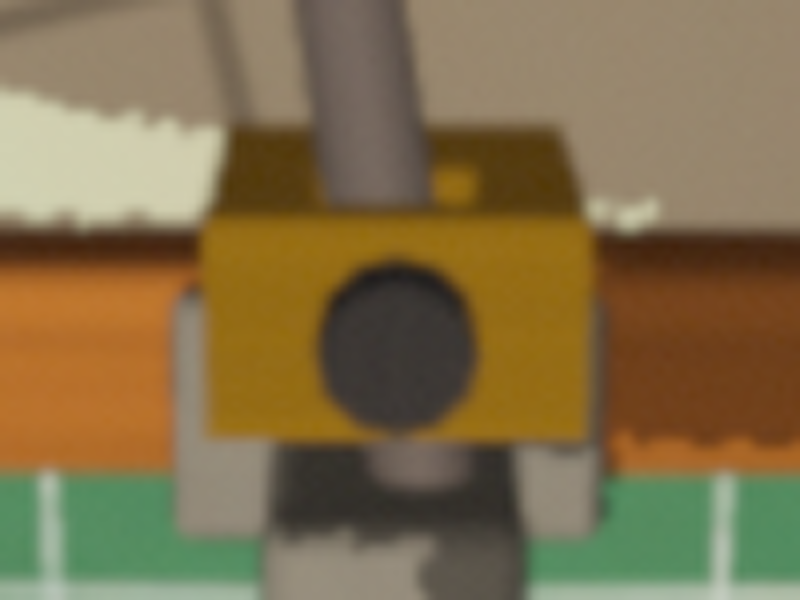

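View pics/w1e.png

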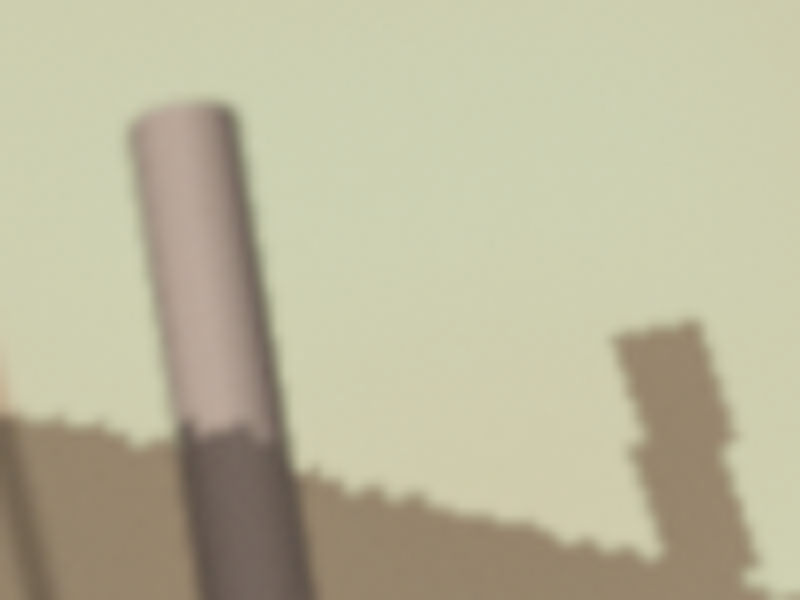

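```bash
python3 - <<'E'
from h import *
m=np.load("w1.npy",allow_pickle=True).item()
B=lambda u,v:(275+u/8,200+v/8);E=lambda u,v:(270+u/8,20+v/8)
P=[onz("wrist",B(*p),.107,m) for p in((202,215),(595,215),(590,437),(212,437))]
P=np.array(P);print(P.round(4),P.mean(0).round(4))
print("widths",np.linalg.norm(P[0]-P[1]),np.linalg.norm(P[2]-P[3]),np.linalg.norm(P[0]-P[3]),np.linalg.norm(P[1]-P[2]))
for a,b in((0,1),(3,2)):
    d=P[b]-P[a];print("yaw",np.arctan2(d[1],d[0]))
print("screw",onz("wrist",B(397,345),.117,m).round(4))
# rod: centre near block face & end
for zr in(.085,.09,.095,.1,.105):
    w=onz("wrist",B(376,200),.095,m);e=onz("wrist",E(187,118),zr,m);d=e-w
    print(zr,w.round(4),e.round(4),"len",np.linalg.norm(d).round(4),"yaw",np.arctan2(-d[0],d[1]).round(4))
T=lambda u,v:(380+u/4.4,140+v/4.4);S=lambda u,v:(110+u/5,170+v/5)
print(tri([("wrist",E(187,118),m),("top",T(40,233))]),tri([("wrist",E(187,118),m),("scene",S(670,346))]),
 tri([("wrist",E(187,118),m),("top",T(40,233)),("scene",S(670,346))]))
print(tri([("wrist",B(397,345),m),("top",T(328,236)),("scene",S(465,193))]))
print(tri([("wrist",B(376,200),m),("scene",S(478,230))]))
E
```

```text
[[ 0.5942 -0.2144  0.107 ]
 [ 0.6274 -0.2223  0.107 ]
 [ 0.6227 -0.2421  0.107 ]
 [ 0.59   -0.2344  0.107 ]] [ 0.6086 -0.2283  0.107 ]
widths 0.034145758475405526 0.03358562758053022 0.020349868580826175 0.020362528266087667
yaw -0.2325741607063514
yaw -0.23318039281128317
screw [ 0.6086 -0.2268  0.117 ]
0.085 [ 0.6085 -0.2196  0.095 ] [ 0.6208 -0.0786  0.085 ] len 0.1419 yaw -0.0866
0.09 [ 0.6085 -0.2196  0.095 ] [ 0.6208 -0.08    0.09  ] len 0.1402 yaw -0.0878
0.095 [ 0.6085 -0.2196  0.095 ] [ 0.6209 -0.0814  0.095 ] len 0.1388 yaw -0.0889
0.1 [ 0.6085 -0.2196  0.095 ] [ 0.6209 -0.0828  0.1   ] len 0.1375 yaw -0.0901
0.105 [ 0.6085 -0.2196  0.095 ] [ 0.6209 -0.0842  0.105 ] len 0.1363 yaw -0.0913
[ 0.62031797 -0.07920206  0.08617926] [ 0.61997981 -0.08009467  0.09285346] [ 0.61938158 -0.07968935  0.09221898]
[ 0.60843992 -0.22793921  0.11335387]
[ 0.60943511 -0.22003443  0.09627148]
```

```bash
python3 - <<'E'
from h import *
goal((.6086,-.2283,.094),-.233)
E
```

```text
t 2.75 pos [ 0.6061 -0.2344  0.2093] F [-0.52  0.06 -0.09] M [-0.06 -0.05  0.01] open 0.0928 q [-0.45  0.28  1.37 -0.    1.49 -0.22]
tool x [-0.23  -0.973  0.002] y [ 0.001 -0.002 -1.   ] z [ 0.973 -0.23   0.002]
dworld mm [   2.5    6.1 -115.3] dtool mm [ -6.7 115.3   0.8] turn deg [-0.09  0.08  0.11]
```

>>> carry_out:
  motion: [-0.003, 0.015, 0.001, -0.1, 0, 0.1, 1, -0.003, 0.015, 0, 0, 0, 0, 1, 0, 0.015, 0, 0, 0, 0, 1, 0, 0.01, 0, 0, 0, 0, 1, 0, 0, 0, 0, 0, 0, 1]

```text
t: 3.25
tool_pos: [0.608, -0.2269, 0.147]
orientation: [-1.092, 1.381, -1.376]
force: [0.3, -0.9, -0.8]
opening: 0.0928
```

```bash
python3 - <<'E'
from h import *
goal((.6086,-.2283,.094),-.233)
m=imaging.camera_model("wrist");im=imaging.read_camera("wrist");cv2.imwrite("pics/w2.png",im);np.save("w2.npy",m,allow_pickle=True)
crop(im,260,220,400,325,5.7,"pics/w2b.png")
crop(im,160,220,480,460,2.5,"pics/w2c.png")
E
```

```text
t 3.25 pos [ 0.608  -0.2269  0.147 ] F [ 0.29 -0.92 -0.79] M [-0.06 -0.04  0.05] open 0.0928 q [-0.44  0.32  1.44 -0.    1.39 -0.2 ]
tool x [-0.23  -0.973 -0.001] y [-0.003  0.001 -1.   ] z [ 0.973 -0.23  -0.003]
dworld mm [  0.6  -1.4 -53. ] dtool mm [ 1.2 53.   1.1] turn deg [ 0.2   0.03 -0.04]
```

View pics/w2b.png

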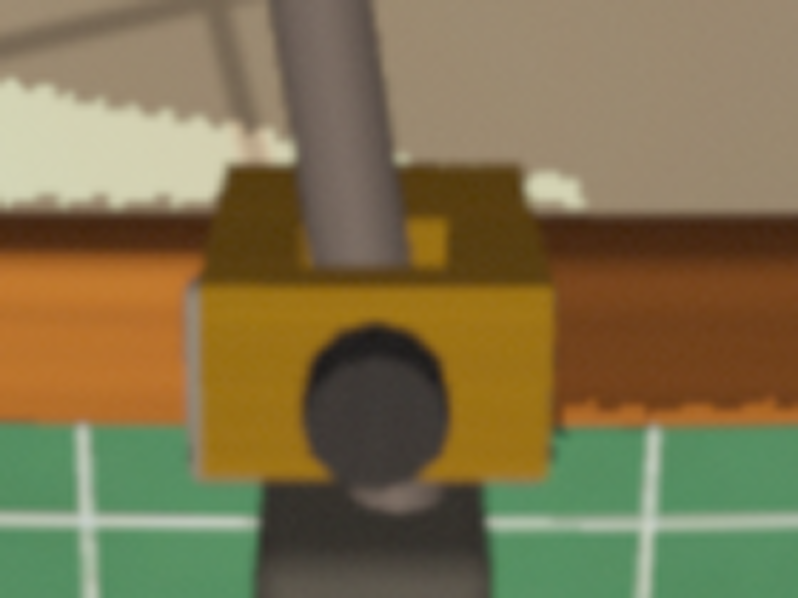

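View pics/w2.png

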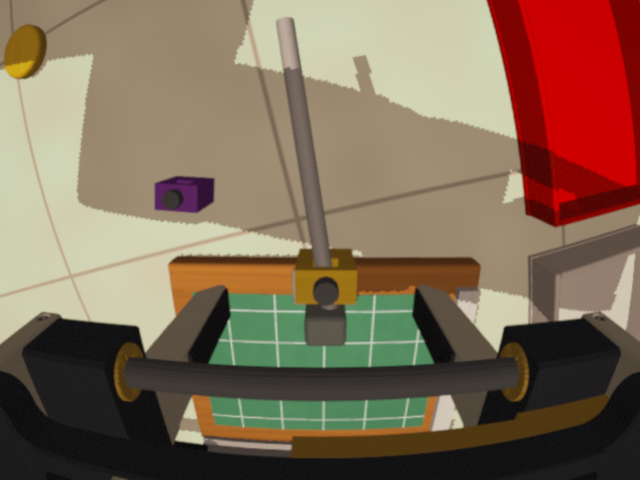

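```bash
python3 - <<'E'
from h import *
m=np.load("w2.npy",allow_pickle=True).item()
s=robot.read_state();Rt=R.from_rotvec(s["orientation"])
for x in(-.0075,.0075):
  for z in(-.0464,.0464):print(x,z,proj("wrist",s["tool_pos"]+Rt.apply((x,.019,z)),m).round(1))
B=lambda u,v:(260+u/5.7,220+v/5.7)
P=np.array([onz("wrist",B(*p),.107,m) for p in((203,284),(552,287),(548,480),(205,480))])
print(P.round(4),P.mean(0).round(4),"screw",onz("wrist",B(376,408),.117,m).round(4))
d=P[1]-P[0];print(np.arctan2(d[1],d[0]),np.linalg.norm(d)); d=P[2]-P[3];print(np.arctan2(d[1],d[0]),np.linalg.norm(d))
m1=np.load("w1.npy",allow_pickle=True).item()
print(tri([("wrist",(270+187/8,20+118/8),m1),("wrist",(285.5,19),m)]))
w=onz("wrist",B(357,265),.0935,m)
for z in(.085,.095,.105):
  e=onz("wrist",(285.5,19.5),z,m);d=e-w;print(w,e,np.arctan2(-d[0],d[1]),np.linalg.norm(d))
goal((P[:,0].mean(),P[:,1].mean(),.094),-.233)
E
```

```text
-0.0075 -0.0464 [[231.9 287.8]]
-0.0075 0.0464 [[418.4 287.7]]
0.0075 -0.0464 [[234.6 314.5]]
0.0075 0.0464 [[415.5 314.4]]
[[ 0.5946 -0.2146  0.107 ]
 [ 0.6269 -0.2225  0.107 ]
 [ 0.6225 -0.2425  0.107 ]
 [ 0.5895 -0.2347  0.107 ]] [ 0.6084 -0.2286  0.107 ] screw [ 0.6087 -0.2265  0.117 ]
-0.2408923603564532 0.03318172749287297
-0.23213405449306587 0.03382144050095808
[ 0.62102143 -0.0834931   0.10265977]
[ 0.60816678 -0.22094118  0.0935    ] [ 0.62066864 -0.07782771  0.085     ] -0.08713503252560474 0.14390973286806333
[ 0.60816678 -0.22094118  0.0935    ] [ 0.62089206 -0.08117688  0.095     ] -0.09079774750497517 0.14035042275881213
[ 0.60816678 -0.22094118  0.0935    ] [ 0.62111548 -0.08452606  0.105     ] -0.09463768578763383 0.13751001731290768
t 3.30 pos [ 0.6082 -0.2271  0.1478] F [-0.17 -0.46 -0.87] M [-0.06 -0.08  0.01] open 0.0931 q [-0.44  0.32  1.44  0.    1.39 -0.2 ]
tool x [-0.23  -0.973 -0.001] y [-0.003  0.001 -1.   ] z [ 0.973 -0.23  -0.003]
dworld mm [  0.2  -1.5 -53.8] dtool mm [ 1.5 53.8  0.7] turn deg [ 0.16  0.03 -0.04]
```

>>> carry_out:
  motion: [0.001, 0.014, 0.001, 0.1, 0, 0, 1, 0, 0.014, 0, 0, 0, 0, 1, 0, 0.014, 0, 0, 0, 0, 1, 0, 0.01, 0, 0, 0, 0, 1, 0, 0, 0, 0, 0, 0, 1]

```text
t: 3.8
tool_pos: [0.6093, -0.2289, 0.0919]
orientation: [-1.089, 1.378, -1.379]
force: [-0.4, 0.2, -0.2]
opening: 0.0929
```

```bash
python3 - <<'E'
from h import *
goal((.6085,-.2285,.094),-.233)
m=imaging.camera_model("wrist");im=imaging.read_camera("wrist");cv2.imwrite("pics/w3.png",im);np.save("w3.npy",m,allow_pickle=True)
crop(im,200,240,440,420,3.3,"pics/w3b.png")
s=robot.read_state();Rt=R.from_rotvec(s["orientation"])
for x in(-.0075,.0075):
  for z in(-.0464,.0464):print(x,z,proj("wrist",s["tool_pos"]+Rt.apply((x,.019,z)),m).round(1))
E
```

```text
t 3.80 pos [ 0.6093 -0.2289  0.0919] F [-0.41  0.17 -0.16] M [-0.03 -0.07 -0.08] open 0.0929 q [-0.44  0.37  1.48  0.    1.29 -0.21]
tool x [-0.231 -0.973 -0.   ] y [ 0.  0. -1.] z [ 0.973 -0.231  0.   ]
dworld mm [-0.8  0.4  2.1] dtool mm [-0.2 -2.1 -0.8] turn deg [-0.02  0.01 -0.01]
-0.0075 -0.0464 [[232.  287.9]]
-0.0075 0.0464 [[418.6 287.8]]
0.0075 -0.0464 [[234.7 314.6]]
0.0075 0.0464 [[415.7 314.4]]
```

View pics/w3b.png

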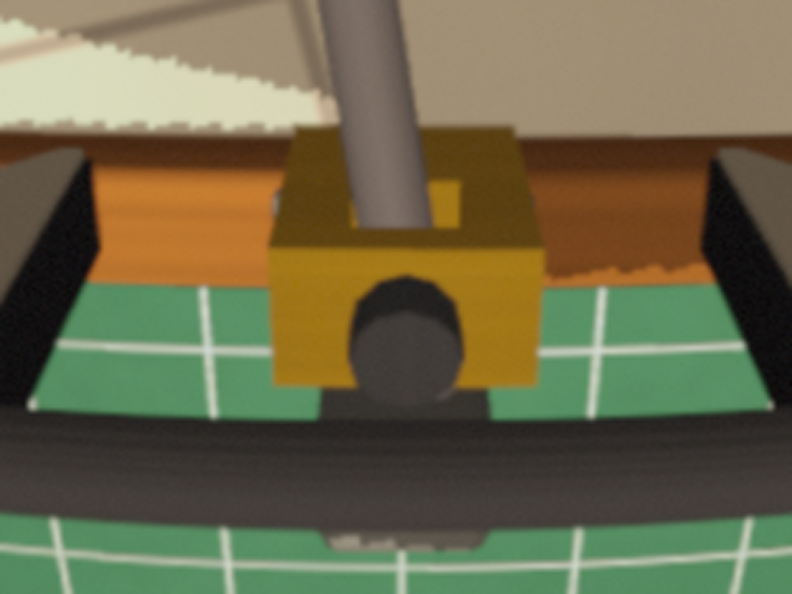

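>>> carry_out:
  motion: [0, -0.001, 0.0008, 0, 0, 0, 1, 0, 0, 0, 0, 0, 0, 1, 0, 0, 0, 0, 0, 0, 0.2, 0, 0, 0, 0, 0, 0, 0, 0, 0, 0, 0, 0, 0, 0]
  squeeze: 6

```text
t: 4.35
tool_pos: [0.612, -0.23, 0.0966]
orientation: [-1.087, 1.374, -1.382]
force: [0.7, -0.1, 0.6]
opening: 0.0733
```

```bash
python3 - <<'E'
from h import *
goal((.6093,-.2285,.0929),-.233)
m=imaging.camera_model("wrist");im=imaging.read_camera("wrist");cv2.imwrite("pics/w4.png",im);np.save("w3.npy",m,allow_pickle=True)
crop(im,200,240,440,420,3.3,"pics/w4b.png")
E
```

```text
t 4.35 pos [ 0.612  -0.23    0.0966] F [ 0.65 -0.09  0.57] M [-0.03 -0.03 -0.01] open 0.0733 q [-0.44  0.37  1.47  0.    1.29 -0.21]
tool x [-0.231 -0.973  0.001] y [ 0.005 -0.002 -1.   ] z [ 0.973 -0.231  0.005]
dworld mm [-2.7  1.5 -3.7] dtool mm [-0.8  3.7 -3. ] turn deg [-0.3   0.01  0.04]
```

View pics/w4b.png

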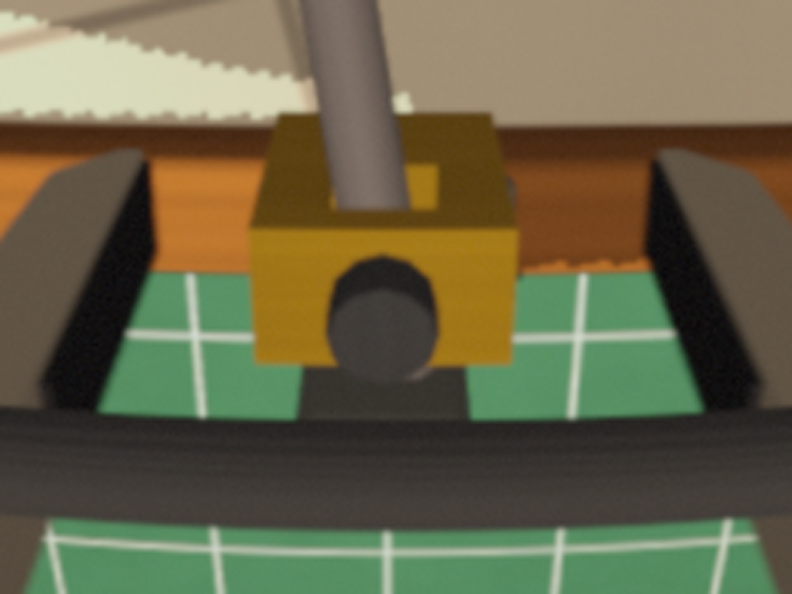

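>>> carry_out:
  motion: [0, 0, 0, 0, 0, 0, 0.3, 0, 0, 0, 0, 0, 0, 0.3, 0, 0, 0, 0, 0, 0, 0.3, 0, 0, 0, 0, 0, 0, 0.3, 0, 0, 0, 0, 0, 0, 0.3]

```text
t: 4.9
tool_pos: [0.6121, -0.23, 0.0969]
orientation: [-1.087, 1.374, -1.382]
force: [0.9, -0.1, 0.3]
opening: 0.0602
```

```bash
python3 - <<'E'
from h import *
goal((.6093,-.2285,.0929),-.233)
for i in range(6):
    imaging.read_camera("top");s=robot.read_state();print(s["t"],s["tool_pos"].round(4),s["force"].round(2),s["opening"].round(4))
E
```

```text
t 4.90 pos [ 0.6121 -0.23    0.0969] F [ 0.92 -0.14  0.3 ] M [-0.05 -0.07 -0.01] open 0.0602 q [-0.44  0.37  1.47  0.    1.29 -0.21]
tool x [-0.231 -0.973  0.001] y [ 0.005 -0.002 -1.   ] z [ 0.973 -0.231  0.006]
dworld mm [-2.8  1.5 -4. ] dtool mm [-0.8  3.9 -3.1] turn deg [-0.32  0.01  0.05]Traceback (most recent call last):
  File "<stdin>", line 4, in <module>
AttributeError: 'float' object has no attribute 'round'
```

>>> carry_out:
  motion: [0, 0.001, -0.001, 0.1, 0, 0, 0.3, 0, 0.001, -0.001, 0, 0, 0, 0.3, 0, 0, 0, 0, 0, 0, 0.3, 0, 0, 0, 0, 0, 0, 0.3, 0, 0, 0, 0, 0, 0, 0.3]

```text
t: 5.45
tool_pos: [0.6098, -0.2294, 0.0944]
orientation: [-1.086, 1.373, -1.383]
force: [1.6, 0.5, 0.5]
opening: 0.0604
```

```bash
python3 - <<'E'
from h import *
goal((.6093,-.2285,.0929),-.233)
print(robot.read_state()["dq"].round(4))
for i in range(6):
    imaging.read_camera("top");s=robot.read_state();print(s["t"],s["tool_pos"].round(4),s["force"].round(2),s["opening"])
E
```

```text
t 5.45 pos [ 0.6098 -0.2294  0.0944] F [1.56 0.46 0.47] M [-0.02  0.   -0.02] open 0.0604 q [-0.44  0.36  1.48  0.    1.29 -0.21]
tool x [-0.231 -0.973  0.001] y [ 0.007 -0.002 -1.   ] z [ 0.973 -0.231  0.007]
dworld mm [-0.5  0.9 -1.5] dtool mm [-0.8  1.5 -0.7] turn deg [-0.4   0.01  0.04]
[-0.0013  0.0008  0.0002 -0.0005  0.0016  0.0006]
5.5 [ 0.6098 -0.2294  0.0944] [ 0.23 -0.63  0.11] 0.06030038801914607
5.55 [ 0.6099 -0.2294  0.0945] [0.31 0.16 0.62] 0.06043758749315403
5.6 [ 0.6099 -0.2294  0.0945] [ 1.05 -0.33 -0.25] 0.06042040186306134
5.65 [ 0.6099 -0.2295  0.0945] [-0.43  0.17 -0.58] 0.06045709260756543
5.7 [ 0.6099 -0.2294  0.0945] [-0.33 -0.49 -0.99] 0.060728556460993004
5.75 [ 0.6099 -0.2295  0.0944] [-0.87 -0.23  0.32] 0.060113499261219686
```

>>> carry_out:
  motion: [0, 0.001, 0, -0.3, 0, 0, 0.2, 0, 0, 0, 0, 0, 0, 0.1, 0, 0, 0, 0, 0, 0, 0.05, 0, 0, 0, 0, 0, 0, 0.0, 0, 0, 0, 0, 0, 0, 0.0]

```text
t: 6.25
tool_pos: [0.61, -0.2294, 0.0934]
orientation: [-1.09, 1.377, -1.38]
force: [0.3, 0.6, 0.3]
opening: 0.0467
```

```bash
python3 - <<'E'
from h import *
m=imaging.camera_model("wrist");im=imaging.read_camera("wrist");cv2.imwrite("pics/w5.png",im)
goal((.6101,-.2291,.094),-.233)
crop(im,200,240,440,420,3.3,"pics/w5b.png")
E
```

```text
t 6.30 pos [ 0.61   -0.2294  0.0934] F [-0.11 -0.32 -0.05] M [-0.02 -0.04  0.02] open 0.0467 q [-0.44  0.37  1.48 -0.    1.29 -0.21]
tool x [-0.231 -0.973  0.001] y [ 0.001 -0.001 -1.   ] z [ 0.973 -0.231  0.001]
dworld mm [0.1 0.3 0.6] dtool mm [-0.4 -0.6  0. ] turn deg [-0.08  0.01  0.04]
```

View pics/w5b.png

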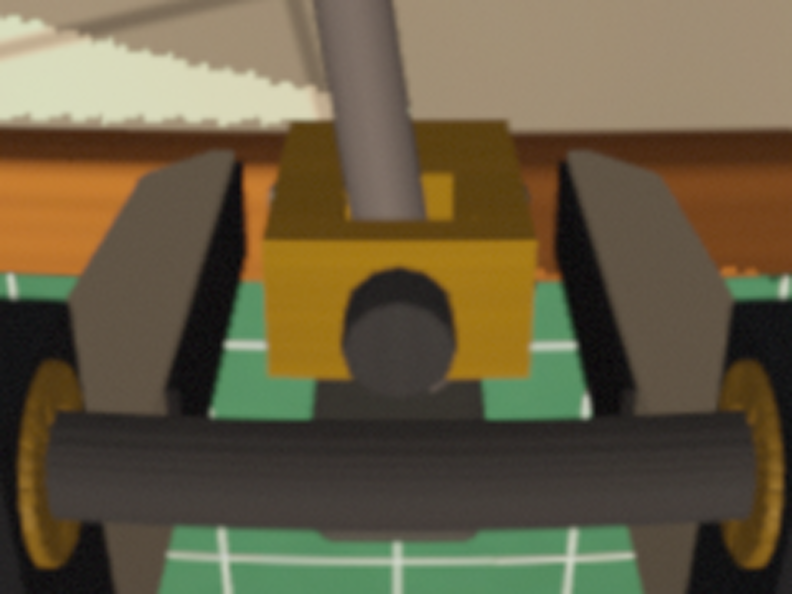

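>>> carry_out:
  motion: [0, 0, 0, 0, 0, 0, -0.1, 0, 0, 0, 0, 0, 0, -0.2, 0, 0, 0, 0, 0, 0, -0.3, 0, 0, 0, 0, 0, 0, -0.4, 0, 0, 0, 0, 0, 0, -0.4]
  squeeze: 6

```text
t: 6.8
tool_pos: [0.61, -0.2295, 0.0934]
orientation: [-1.09, 1.377, -1.38]
force: [0.1, 0.1, -0.1]
opening: 0.0336
```

```bash
cat >> h.py <<'E'
def avgF(n=8):
    F=[];M=[];P=[]
    for i in range(n):
        imaging.read_camera("top");s=robot.read_state();F.append(s["force"]);M.append(s["wrist_torque"]);P.append(s["tool_pos"])
    print("t %.2f pos"%s["t"],np.mean(P,0).round(4),"F",np.mean(F,0).round(2),"+-",(np.std(F,0)/n**.5).round(2),"M",np.mean(M,0).round(3),"open %.4f"%s["opening"])
E
python3 - <<'E'
from h import *
avgF(6)
E
```

```text
t 7.10 pos [ 0.6099 -0.2295  0.0934] F [ 0.09 -0.21 -0.05] +- [0.22 0.17 0.25] M [-0.043 -0.064 -0.008] open 0.0340
```

>>> carry_out:
  motion: [0, -0.001, 0, 0, 0, 0, -0.4, 0, -0.001, 0, 0, -1, 0, -0.4, 0, -0.0005, 0, 0, -1, 0, -0.4, 0, 0, 0, 0, -1, 0, -0.4, 0, 0, 0, 0, 0, 0, -0.4]

```text
t: 7.6
tool_pos: [0.6093, -0.2291, 0.0952]
orientation: [-1.122, 1.337, -1.337]
force: [-0.3, 0.7, -1.8]
opening: 0.0341
```

```bash
python3 - <<'E'
from h import *
avgF(5)
goal((.61,-.2295,.0959),-.08)
im=imaging.read_camera("wrist");cv2.imwrite("pics/w6.png",im)
crop(im,240,230,400,350,5,"pics/w6b.png")
E
```

```text
t 7.85 pos [ 0.6093 -0.2292  0.0952] F [-0.26  0.05 -1.31] +- [0.14 0.26 0.27] M [-0.038 -0.067 -0.007] open 0.0339
t 7.85 pos [ 0.6094 -0.2292  0.0953] F [-0.47  0.61 -1.34] M [-0.02 -0.05 -0.03] open 0.0339 q [-0.44  0.37  1.48 -0.    1.3  -0.26]
tool x [-0.176 -0.984  0.   ] y [-0. -0. -1.] z [ 0.984 -0.176 -0.   ]
dworld mm [ 0.6 -0.3  0.6] dtool mm [ 0.2 -0.6  0.7] turn deg [ 0.   -5.54  0.03]
```

View pics/w6b.png

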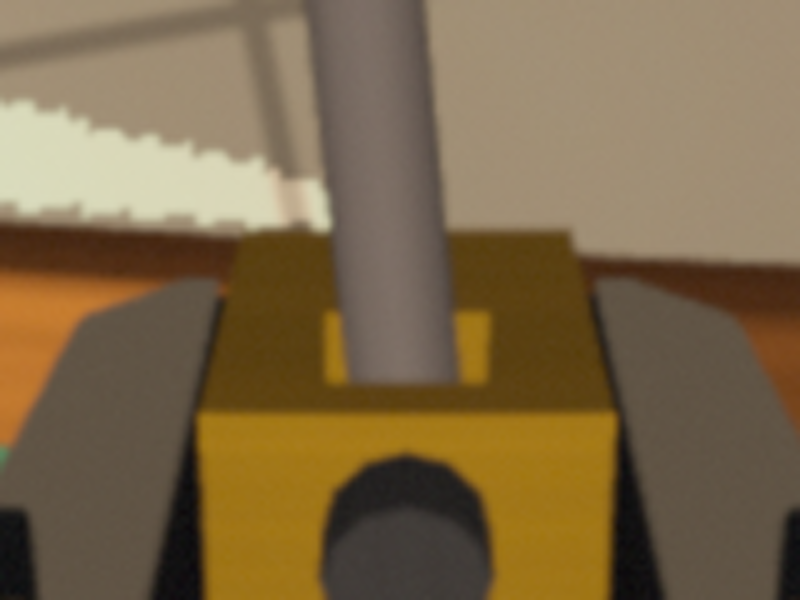

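>>> carry_out:
  motion: [0, -0.0005, 0, 0, -1.2, 0, -0.4, 0, 0, 0, 0, -1.2, 0, -0.4, 0, 0, 0, 0, -1.2, 0, -0.4, 0, 0, 0, 0, -0.8, 0, -0.4, 0, 0, 0, 0, 0, 0, -0.4]

```text
t: 8.4
tool_pos: [0.6094, -0.2292, 0.0958]
orientation: [-1.164, 1.277, -1.277]
force: [0.4, 0.3, -1.7]
opening: 0.0339
```

```bash
python3 - <<'E'
from h import *
avgF(4)
goal((.61,-.2295,.0959),-.08)
im=imaging.read_camera("wrist");cv2.imwrite("pics/w7.png",im)
crop(im,240,230,400,350,5,"pics/w7b.png")
E
```

```text
t 8.60 pos [ 0.6094 -0.2292  0.0958] F [ 0.2  -0.37 -1.4 ] +- [0.11 0.34 0.15] M [-0.049 -0.096 -0.017] open 0.0336
t 8.60 pos [ 0.6094 -0.2292  0.0958] F [ 0.1  -1.3  -1.66] M [-0.08 -0.11 -0.  ] open 0.0336 q [-0.44  0.37  1.48 -0.    1.3  -0.34]
tool x [-0.094 -0.996  0.   ] y [-0. -0. -1.] z [ 0.996 -0.094 -0.   ]
dworld mm [ 0.6 -0.3  0.1] dtool mm [ 0.2 -0.1  0.7] turn deg [ 0.   -0.78  0.03]
```

View pics/w7b.png

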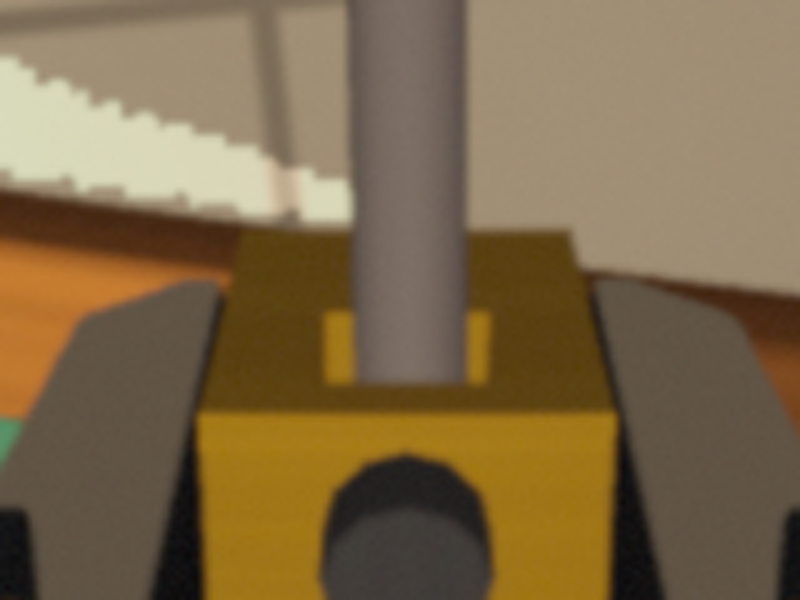

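View pics/w7.png

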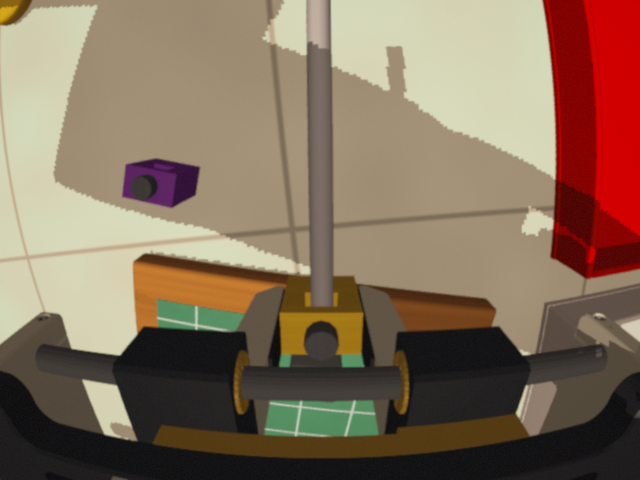

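```bash
python3 - <<'E'
from h import *
im=cv2.imread("pics/w7.png").astype(int)
# rod centre per row: find via edges
m=imaging.camera_model("wrist");pts=[]
g=cv2.GaussianBlur(cv2.imread("pics/w7.png",0),(3,3),0).astype(float)
for v in(60,100,140,180,220,240):
    row=g[v,295:350];d=np.diff(row);
    print(v,[(295+i,round(d[i],0)) for i in np.argsort(-abs(d))[:6]])
for a,b in(((321.7,300),(317.3,5)),):
    p=onz("wrist",a,.095,m);q=onz("wrist",b,.095,m);d=q-p;print(p,q,np.arctan2(-d[0],d[1]),np.linalg.norm(d))
E
```

```text
60 [(np.int64(331), np.float64(37.0)), (np.int64(330), np.float64(37.0)), (np.int64(332), np.float64(21.0)), (np.int64(306), np.float64(-20.0)), (np.int64(305), np.float64(-18.0)), (np.int64(329), np.float64(15.0))]
100 [(np.int64(306), np.float64(-21.0)), (np.int64(331), np.float64(20.0)), (np.int64(332), np.float64(18.0)), (np.int64(307), np.float64(-15.0)), (np.int64(305), np.float64(-13.0)), (np.int64(330), np.float64(8.0))]
140 [(np.int64(332), np.float64(22.0)), (np.int64(307), np.float64(-21.0)), (np.int64(306), np.float64(-20.0)), (np.int64(331), np.float64(16.0)), (np.int64(333), np.float64(14.0)), (np.int64(305), np.float64(-9.0))]
180 [(np.int64(307), np.float64(-21.0)), (np.int64(332), np.float64(20.0)), (np.int64(308), np.float64(-19.0)), (np.int64(333), np.float64(15.0)), (np.int64(331), np.float64(12.0)), (np.int64(306), np.float64(-11.0))]
220 [(np.int64(308), np.float64(-20.0)), (np.int64(333), np.float64(19.0)), (np.int64(332), np.float64(19.0)), (np.int64(309), np.float64(-14.0)), (np.int64(307), np.float64(-13.0)), (np.int64(334), np.float64(9.0))]
240 [(np.int64(332), np.float64(20.0)), (np.int64(308), np.float64(-19.0)), (np.int64(333), np.float64(19.0)), (np.int64(309), np.float64(-17.0)), (np.int64(295), np.float64(10.0)), (np.int64(307), np.float64(-9.0))]
[ 0.60871528 -0.21914036  0.095     ] [ 0.61864768 -0.09467002  0.095     ] -0.07962861437721667 0.12486599800337865
```

>>> carry_out:
  motion: [-0.001, 0, 0.0002, 0, -0.7, 0, -0.4, -0.002, 0, 0, 0, 0, 0, -0.4, -0.003, 0, 0, 0, 0, 0, -0.4, -0.003, 0, 0, 0, 0, 0, -0.4, -0.001, 0, 0, 0, 0, 0, -0.4]

```text
t: 9.15
tool_pos: [0.6105, -0.2184, 0.0958]
orientation: [-1.17, 1.268, -1.268]
force: [-1.0, 0.4, -0.9]
opening: 0.0339
```

```bash
cat >> h.py <<'E'
def chk(n=4,img=None):
    avgF(n);s=robot.read_state()
    p0=np.array((.6095,-.2292,.0958));d=s["tool_pos"]-p0;yaw=-.08
    u=np.array((-np.sin(yaw),np.cos(yaw),0));l=np.array((np.cos(yaw),np.sin(yaw),0))
    R0=R.from_rotvec(s["orientation"]).as_matrix()
    ty=-.233;al=.116+(-np.sin(ty)*(s["tool_pos"][0]-.6086)+np.cos(ty)*(s["tool_pos"][1]+.2285))
    print("along %.1f lateral %.2f dz %.2f mm"%(d@u*1e3,d@l*1e3,d[2]*1e3),"jaw yaw %.4f"%np.arctan2(R0[1,2],R0[0,2]),"toolx",R0[:,0].round(4),"block trimmer-y %.3f"%al)
    if img:
        im=imaging.read_camera("wrist");cv2.imwrite(f"pics/{img}.png",im);crop(im,240,230,400,350,5,f"pics/{img}b.png")
E
python3 - <<'E'
from h import *
chk(4,"w8")
E
```

```text
t 9.35 pos [ 0.6105 -0.2186  0.0958] F [-0.21  0.13 -1.05] +- [0.16 0.09 0.11] M [-0.057 -0.09  -0.025] open 0.0339
along 10.4 lateral 0.09 dz 0.03 mm jaw yaw -0.0808 toolx [-8.070e-02 -9.967e-01  6.000e-04] block trimmer-y 0.126
```

View pics/w8b.png

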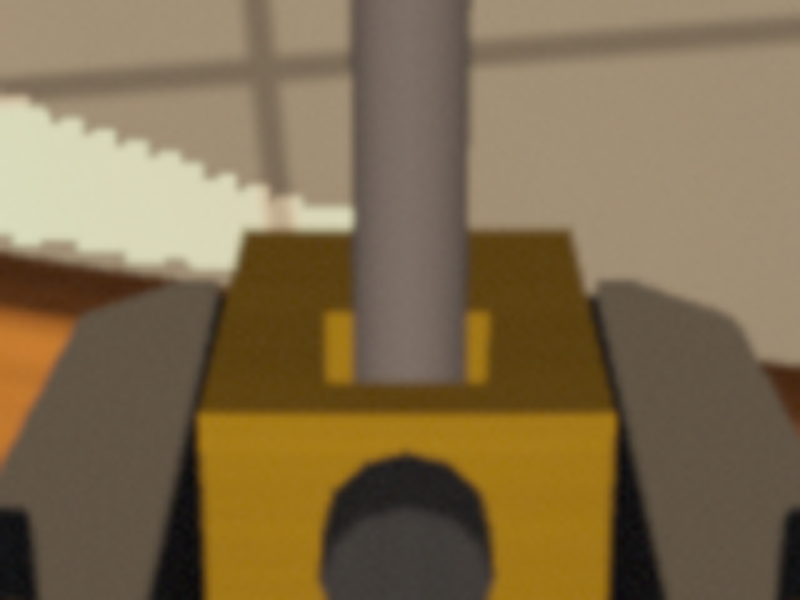

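>>> carry_out:
  motion: [-0.003, 0, 0.0002, 0, 0, 0, -0.4, -0.003, 0, 0, 0, 0, 0, -0.4, -0.003, 0, 0, 0, 0, 0, -0.4, -0.003, 0, 0, 0, 0, 0, -0.4, -0.001, 0, 0, 0, 0, 0, -0.4]

```text
t: 9.9
tool_pos: [0.6117, -0.2051, 0.0958]
orientation: [-1.17, 1.269, -1.269]
force: [0.8, -0.3, -2.3]
opening: 0.0343
```

```bash
python3 - <<'E'
from h import *
chk(5,"w9")
E
```

```text
t 10.15 pos [ 0.6117 -0.2055  0.0958] F [-0.06 -0.03 -1.48] +- [0.19 0.34 0.19] M [-0.016 -0.07   0.015] open 0.0341
along 23.6 lateral 0.30 dz 0.05 mm jaw yaw -0.0818 toolx [-8.170e-02 -9.967e-01  7.000e-04] block trimmer-y 0.139
```

View pics/w9b.png

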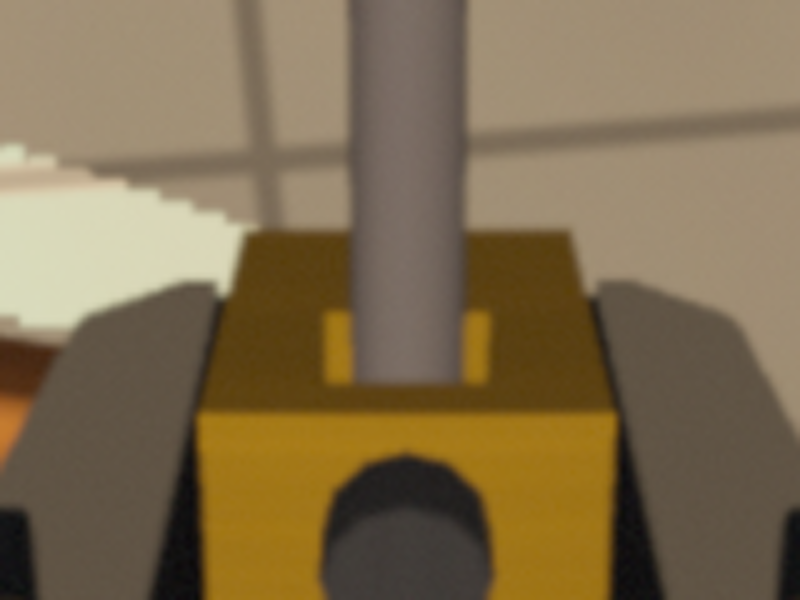

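>>> carry_out:
  motion: [-0.003, 0, 0, 0, 0, 0, -0.4, -0.003, 0, 0, 0, 0, 0, -0.4, -0.003, 0, 0, 0, 0, 0, -0.4, -0.002, 0, 0, 0, 0, 0, -0.4, -0.001, 0, 0, 0, 0, 0, -0.4]

```text
t: 10.7
tool_pos: [0.6127, -0.193, 0.0958]
orientation: [-1.17, 1.269, -1.27]
force: [0.4, 0.7, -1.0]
opening: 0.0337
```

```bash
python3 - <<'E'
from h import *
chk(8,"w10")
E
```

```text
t 11.10 pos [ 0.6127 -0.1933  0.0958] F [ 0.05 -0.13 -1.5 ] +- [0.13 0.11 0.15] M [-0.02  -0.066  0.014] open 0.0337
along 35.8 lateral 0.27 dz 0.04 mm jaw yaw -0.0828 toolx [-8.270e-02 -9.966e-01  7.000e-04] block trimmer-y 0.151
```

View pics/w10b.png

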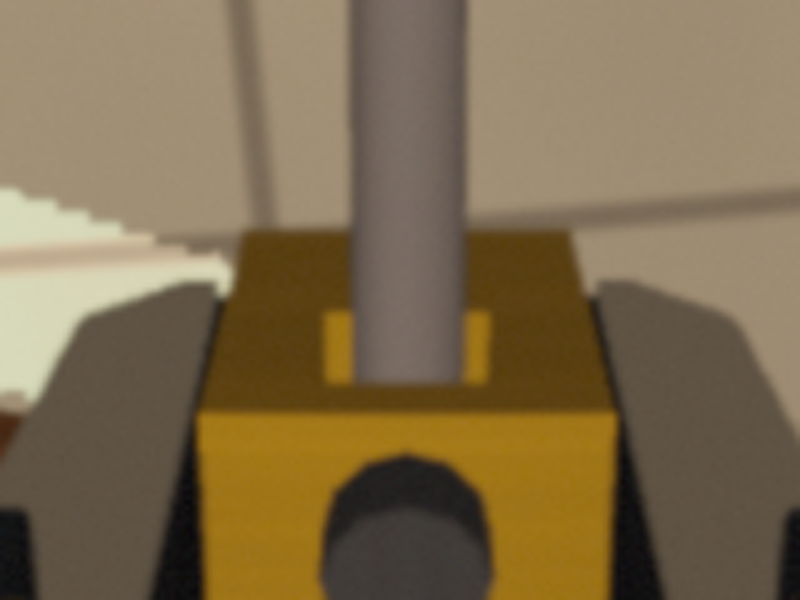

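```bash
cat >> h.py <<'E'
def rodw(fn,v0=256,v1=276):
    g=cv2.imread(fn).astype(float).mean(2)
    W=[];C=[]
    for v in range(v0,v1):
        d=np.abs(np.diff(g[v,300:345]));x=np.arange(300,344)+.5
        def pk(a,b):
            s=(x>a)&(x<b);w=np.clip(d[s]-3,0,None)**1;return (w*x[s]).sum()/w.sum()
        a=pk(306,315);b=pk(328,338);W.append(b-a);C.append((a+b)/2)
    return np.median(W).round(3),np.std(W).round(3),np.median(C).round(2)
E
python3 - <<'E'
from h import *
for i in(7,8,9,10):print(i,rodw(f"pics/w{i}.png"),rodw(f"pics/w{i}.png",200,240))
E
```

```text
7 (np.float64(23.008), np.float64(0.23), np.float64(321.27)) (np.float64(23.94), np.float64(0.35), np.float64(320.77))
8 (np.float64(22.763), np.float64(0.164), np.float64(321.54)) (np.float64(23.774), np.float64(0.274), np.float64(321.71))
9 (np.float64(22.711), np.float64(0.246), np.float64(321.17)) (np.float64(23.663), np.float64(0.186), np.float64(321.1))
10 (np.float64(22.894), np.float64(0.298), np.float64(321.3)) (np.float64(23.591), np.float64(0.173), np.float64(321.13))
```

>>> carry_out:
  motion: [0, 0.0008, 0, 0, 0, 0, -0.4, 0, 0.0004, 0, 0, 0, 0, -0.4, 0, 0, 0, 0, 0, 0, -0.4, 0, 0, 0, 0, 0, 0, -0.4, 0, 0, 0, 0, 0, 0, -0.4]

```text
t: 11.65
tool_pos: [0.6125, -0.1937, 0.0944]
orientation: [-1.169, 1.27, -1.27]
force: [-0.6, -0.9, -1.6]
opening: 0.0342
```

```bash
python3 - <<'E'
from h import *
chk(8)
E
```

```text
t 12.05 pos [ 0.6126 -0.1937  0.0944] F [-0.21 -0.07 -1.62] +- [0.17 0.19 0.1 ] M [-0.046 -0.077  0.007] open 0.0344
along 35.6 lateral 0.19 dz -1.37 mm jaw yaw -0.0831 toolx [-8.300e-02 -9.966e-01  6.000e-04] block trimmer-y 0.151
```

Still free 1.4 mm lower. Probe further down.

>>> carry_out:
  motion: [0, 0.0008, 0, 0, 0, 0, -0.4, 0, 0.0002, 0, 0, 0, 0, -0.4, 0, 0, 0, 0, 0, 0, -0.4, 0, 0, 0, 0, 0, 0, -0.4, 0, 0, 0, 0, 0, 0, -0.4]

```text
t: 12.55
tool_pos: [0.6125, -0.1937, 0.0933]
orientation: [-1.169, 1.27, -1.27]
force: [-0.5, 0.6, -1.7]
opening: 0.0342
```

```bash
python3 - <<'E'
from h import *
chk(8)
E
```

```text
t 12.95 pos [ 0.6126 -0.1937  0.0933] F [ 0.01 -0.03 -1.33] +- [0.17 0.17 0.2 ] M [-0.026 -0.061 -0.012] open 0.0339
along 35.7 lateral 0.22 dz -2.46 mm jaw yaw -0.0830 toolx [-8.290e-02 -9.966e-01  6.000e-04] block trimmer-y 0.151
```

>>> carry_out:
  motion: [0, 0.0006, 0, 0, 0, 0, -0.4, 0, 0.0002, 0, 0, 0, 0, -0.4, 0, 0, 0, 0, 0, 0, -0.4, 0, 0, 0, 0, 0, 0, -0.4, 0, 0, 0, 0, 0, 0, -0.4]

```text
t: 13.45
tool_pos: [0.6125, -0.1937, 0.0924]
orientation: [-1.169, 1.27, -1.27]
force: [0.8, -0.8, -1.4]
opening: 0.0339
```

```bash
python3 - <<'E'
from h import *
chk(8)
E
```

```text
t 13.85 pos [ 0.6125 -0.1937  0.0924] F [-0.17 -0.48 -1.53] +- [0.2  0.13 0.18] M [-0.014 -0.051  0.006] open 0.0340
along 35.6 lateral 0.21 dz -3.35 mm jaw yaw -0.0830 toolx [-8.300e-02 -9.966e-01  6.000e-04] block trimmer-y 0.151
```

>>> carry_out:
  motion: [0, 0.0006, 0, 0, 0, 0, -0.4, 0, 0.0002, 0, 0, 0, 0, -0.4, 0, 0, 0, 0, 0, 0, -0.4, 0, 0, 0, 0, 0, 0, -0.4, 0, 0, 0, 0, 0, 0, -0.4]

```text
t: 14.35
tool_pos: [0.6127, -0.1937, 0.0923]
orientation: [-1.169, 1.269, -1.271]
force: [-1.0, 0.3, -0.3]
opening: 0.0341
```

```bash
python3 - <<'E'
from h import *
chk(8,"w11")
print(rodw("pics/w11.png"))
E
```

```text
t 14.75 pos [ 0.6127 -0.1937  0.0923] F [-0.31  0.5  -0.27] +- [0.14 0.17 0.18] M [-0.006  0.006  0.009] open 0.0334
along 35.6 lateral 0.36 dz -3.54 mm jaw yaw -0.0830 toolx [-8.290e-02 -9.966e-01  8.000e-04] block trimmer-y 0.151
(np.float64(23.597), np.float64(0.27), np.float64(320.99))
```

View pics/w11b.png

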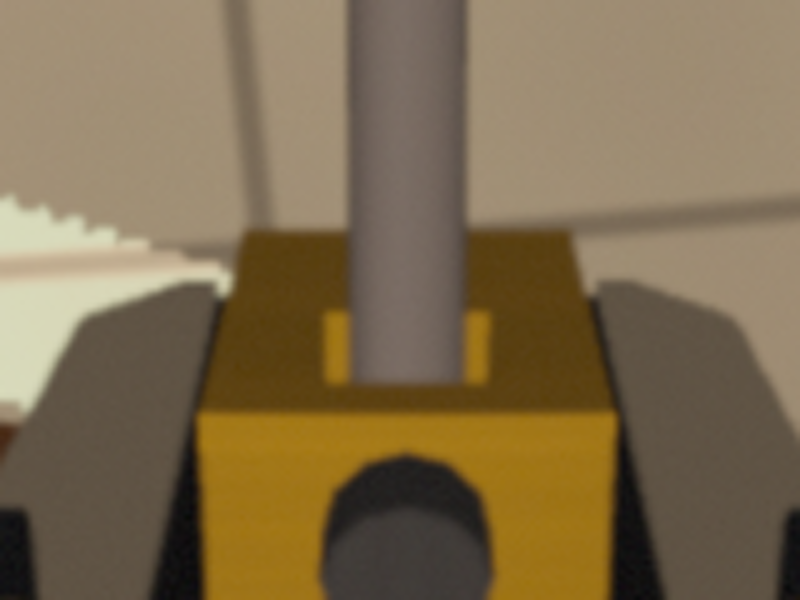

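>>> carry_out:
  motion: [0, -0.0012, 0, 0, 0, 0, -0.4, -0.001, -0.0008, 0, 0, 0, 0, -0.4, -0.003, 0, 0, 0, 0, 0, -0.4, -0.003, 0, 0, 0, 0, 0, -0.4, -0.001, 0, 0, 0, 0, 0, -0.4]

```text
t: 15.3
tool_pos: [0.6132, -0.1851, 0.0939]
orientation: [-1.169, 1.27, -1.271]
force: [0.1, 0.0, -1.8]
opening: 0.0341
```

```bash
python3 - <<'E'
from h import *
chk(6)
E
```

```text
t 15.60 pos [ 0.6132 -0.1854  0.094 ] F [ 0.31  0.02 -1.79] +- [0.21 0.14 0.3 ] M [-0.043 -0.064  0.009] open 0.0341
along 43.7 lateral 0.21 dz -1.82 mm jaw yaw -0.0836 toolx [-8.350e-02 -9.965e-01  7.000e-04] block trimmer-y 0.159
```

>>> carry_out:
  motion: [-0.003, 0, 0, 0, 0, 0, -0.4, -0.004, 0, 0, 0, 0, 0, -0.4, -0.004, 0, 0, 0, 0, 0, -0.4, -0.003, 0, 0, 0, 0, 0, -0.4, -0.001, 0, 0, 0, 0, 0, -0.4]

```text
t: 16.1
tool_pos: [0.6145, -0.1696, 0.0939]
orientation: [-1.169, 1.27, -1.271]
force: [0.4, 1.0, -1.6]
opening: 0.0343
```

```bash
python3 - <<'E'
from h import *
chk(6,"w12")
print(rodw("pics/w12.png"))
E
```

```text
t 16.40 pos [ 0.6145 -0.17    0.094 ] F [-0.16  0.33 -1.48] +- [0.15 0.14 0.19] M [-0.049 -0.067 -0.02 ] open 0.0341
along 59.2 lateral 0.23 dz -1.83 mm jaw yaw -0.0846 toolx [-8.450e-02 -9.964e-01  7.000e-04] block trimmer-y 0.174
(np.float64(23.071), np.float64(0.208), np.float64(321.34))
```

View pics/w12b.png

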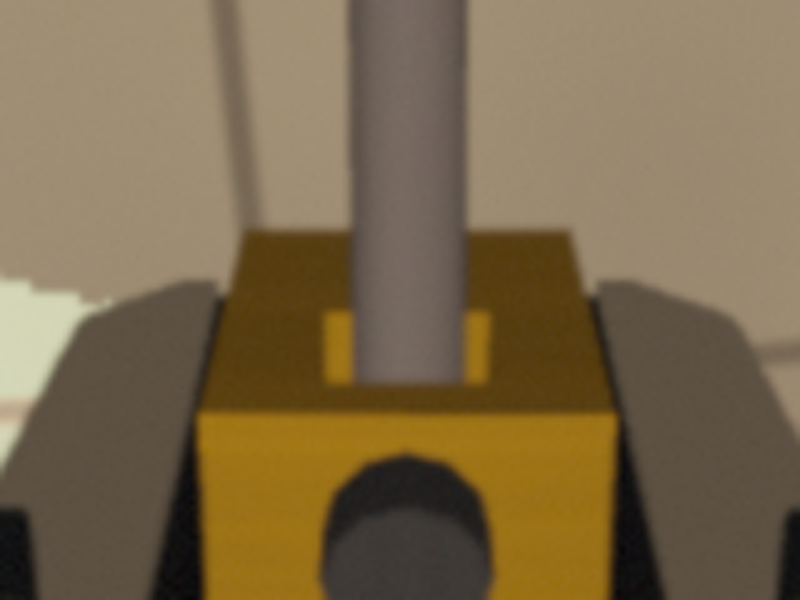

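>>> carry_out:
  motion: [-0.003, 0.0001, 0, 0, 0, 0, -0.4, -0.004, 0.0002, 0, 0, 0, 0, -0.4, -0.004, 0.0001, 0, 0, 0, 0, -0.4, -0.003, 0.0001, 0, 0, 0, 0, -0.4, -0.001, 0, 0, 0, 0, 0, -0.4]

```text
t: 16.95
tool_pos: [0.6158, -0.1543, 0.0934]
orientation: [-1.168, 1.271, -1.272]
force: [-0.3, -0.6, -0.9]
opening: 0.0336
```

```bash
python3 - <<'E'
from h import *
chk(6)
E
```

```text
t 17.25 pos [ 0.6158 -0.1547  0.0934] F [-0.25  0.1  -1.15] +- [0.14 0.18 0.19] M [-0.041 -0.074 -0.019] open 0.0338
along 74.5 lateral 0.28 dz -2.38 mm jaw yaw -0.0857 toolx [-8.560e-02 -9.963e-01  8.000e-04] block trimmer-y 0.189
```

>>> carry_out:
  motion: [-0.003, 0.0001, 0, 0, -0.2, 0, -0.4, -0.004, 0.0002, 0, 0, 0, 0, -0.4, -0.004, 0.0001, 0, 0, 0, 0, -0.4, -0.003, 0.0001, 0, 0, 0, 0, -0.4, -0.001, 0, 0, 0, 0, 0, -0.4]

```text
t: 17.75
tool_pos: [0.617, -0.139, 0.0929]
orientation: [-1.169, 1.269, -1.27]
force: [0.2, 0.4, -1.2]
opening: 0.0339
```

```bash
python3 - <<'E'
from h import *
chk(6,"w13")
E
```

```text
t 18.05 pos [ 0.617  -0.1394  0.0929] F [-0.03 -0.17 -1.58] +- [0.13 0.17 0.21] M [-0.043 -0.097  0.013] open 0.0338
along 89.8 lateral 0.35 dz -2.89 mm jaw yaw -0.0831 toolx [-8.300e-02 -9.966e-01  8.000e-04] block trimmer-y 0.204
```

View pics/w13.png

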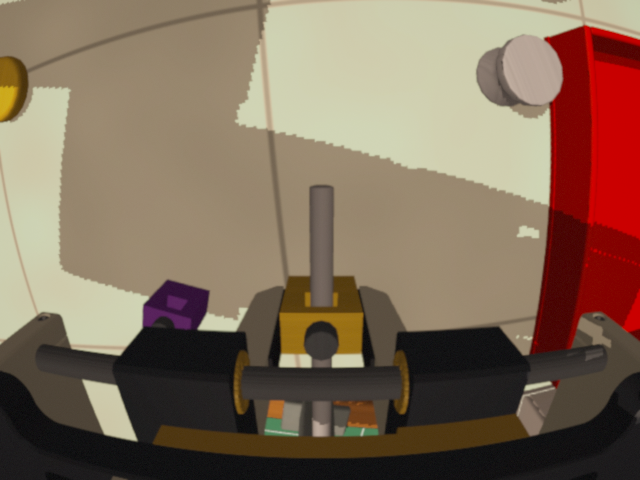

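>>> carry_out:
  motion: [0, 0.001, 0, 0, 0, 0, -0.4, 0, 0.0006, 0, 0, 0, 0, -0.4, 0, 0.0002, 0, 0, 0, 0, -0.4, 0, 0, 0, 0, 0, 0, -0.4, 0, 0, 0, 0, 0, 0, -0.4]

```text
t: 18.6
tool_pos: [0.6169, -0.1401, 0.0909]
orientation: [-1.169, 1.27, -1.271]
force: [-0.3, 0.1, -1.7]
opening: 0.034
```

```bash
python3 - <<'E'
from h import *
chk(8)
E
```

```text
t 19.00 pos [ 0.6169 -0.1401  0.0909] F [ 0.08  0.05 -1.34] +- [0.21 0.2  0.13] M [-0.022 -0.086  0.004] open 0.0340
along 89.4 lateral 0.32 dz -4.89 mm jaw yaw -0.0836 toolx [-8.350e-02 -9.965e-01  9.000e-04] block trimmer-y 0.204
```

>>> carry_out:
  motion: [0, 0.0006, 0, 0, 0, 0, -0.4, 0, 0.0002, 0, 0, 0, 0, -0.4, 0, 0, 0, 0, 0, 0, -0.4, 0, 0, 0, 0, 0, 0, -0.4, 0, 0, 0, 0, 0, 0, -0.4]

```text
t: 19.5
tool_pos: [0.6171, -0.1401, 0.0905]
orientation: [-1.169, 1.27, -1.272]
force: [-1.2, -0.0, -0.5]
opening: 0.0339
```

```bash
python3 - <<'E'
from h import *
chk(8)
E
```

```text
t 19.90 pos [ 0.6171 -0.1401  0.0905] F [-0.82  0.41 -0.67] +- [0.13 0.21 0.27] M [-0.008  0.003 -0.005] open 0.0340
along 89.4 lateral 0.39 dz -5.35 mm jaw yaw -0.0836 toolx [-8.350e-02 -9.965e-01  9.000e-04] block trimmer-y 0.204
```

>>> carry_out:
  motion: [0, -0.0012, 0, 0, 0, 0, -0.4, -0.001, -0.0008, 0, 0, 0, 0, -0.4, -0.003, 0, 0, 0, 0, 0, -0.4, -0.004, 0.0001, 0, 0, 0, 0, -0.4, -0.001, 0, 0, 0, 0, 0, -0.4]

```text
t: 20.4
tool_pos: [0.6178, -0.1305, 0.0923]
orientation: [-1.169, 1.27, -1.272]
force: [-0.6, -1.1, -0.2]
opening: 0.0338
```

```bash
python3 - <<'E'
from h import *
chk(5)
E
```

```text
t 20.65 pos [ 0.6178 -0.1308  0.0923] F [-0.01  0.04 -1.26] +- [0.16 0.16 0.15] M [-0.045 -0.063 -0.007] open 0.0343
along 98.4 lateral 0.43 dz -3.49 mm jaw yaw -0.0842 toolx [-0.0841 -0.9965  0.0011] block trimmer-y 0.213
```

>>> carry_out:
  motion: [-0.003, 0, 0, 0, 0, 0, -0.4, -0.004, 0.0001, 0, 0, 0, 0, -0.4, -0.004, 0, 0, 0, 0, 0, -0.4, -0.003, 0.0001, 0, 0, 0, 0, -0.4, -0.001, 0, 0, 0, 0, 0, -0.4]

```text
t: 21.15
tool_pos: [0.6191, -0.1151, 0.092]
orientation: [-1.168, 1.271, -1.272]
force: [0.8, 0.4, -0.7]
opening: 0.0341
```

```bash
python3 - <<'E'
from h import *
chk(5,"w14")
E
```

```text
t 21.40 pos [ 0.6191 -0.1154  0.0921] F [ 0.01  0.15 -1.43] +- [0.28 0.24 0.21] M [-0.038 -0.083 -0.015] open 0.0339
along 113.9 lateral 0.49 dz -3.72 mm jaw yaw -0.0852 toolx [-0.0851 -0.9964  0.0011] block trimmer-y 0.228
```

View pics/w14b.png

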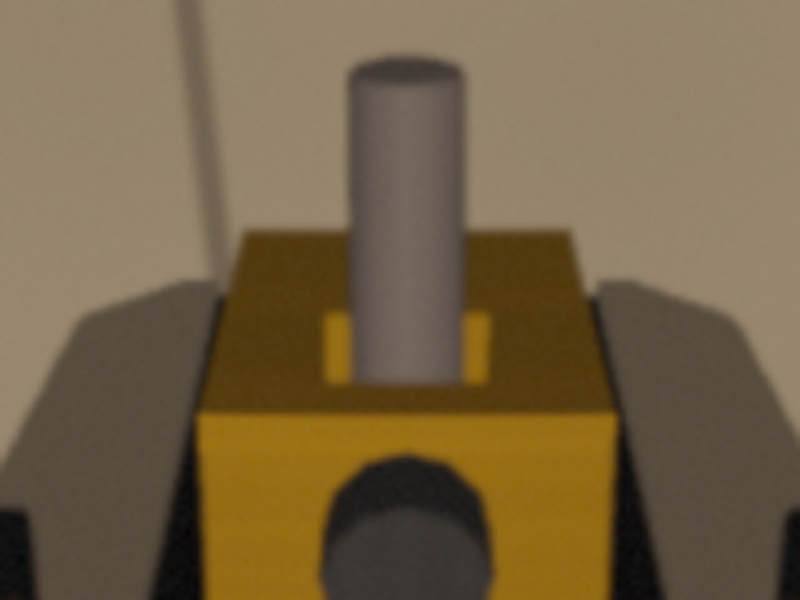

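>>> carry_out:
  motion: [-0.003, 0.0001, 0, 0, 0, 0, -0.4, -0.005, 0.0001, 0, 0, 0, 0, -0.4, -0.005, 0.0001, 0, 0, 0, 0, -0.4, -0.004, 0.0001, 0, 0, 0, 0, -0.4, -0.001, 0, 0, 0, 0, 0, -0.4]

```text
t: 21.95
tool_pos: [0.6207, -0.0965, 0.0915]
orientation: [-1.168, 1.271, -1.273]
force: [0.4, -0.2, -1.2]
opening: 0.0338
```

```bash
python3 - <<'E'
from h import *
chk(5)
E
```

```text
t 22.20 pos [ 0.6207 -0.097   0.0916] F [-0.52 -0.14 -1.72] +- [0.11 0.15 0.17] M [-0.028 -0.061 -0.01 ] open 0.0341
along 132.3 lateral 0.60 dz -4.15 mm jaw yaw -0.0864 toolx [-0.0863 -0.9963  0.0012] block trimmer-y 0.246
```

>>> carry_out:
  motion: [-0.003, 0.0001, 0, 0, 0, 0, -0.4, -0.005, 0.0002, 0, 0, 0, 0, -0.4, -0.005, 0.0001, 0, 0, 0, 0, -0.4, -0.005, 0.0002, 0, 0, 0, 0, -0.4, -0.004, 0.0001, 0, 0, 0, 0, -0.4]

```text
t: 22.7
tool_pos: [0.6227, -0.0745, 0.0909]
orientation: [-1.167, 1.273, -1.275]
force: [-0.3, -0.4, -1.8]
opening: 0.0339
```

```bash
python3 - <<'E'
from h import *
chk(5,"w15")
E
```

```text
t 22.95 pos [ 0.6227 -0.0746  0.0909] F [ 0.03  0.17 -1.72] +- [0.14 0.27 0.28] M [-0.031 -0.064 -0.014] open 0.0344
along 154.6 lateral 0.80 dz -4.88 mm jaw yaw -0.0879 toolx [-0.0878 -0.9961  0.0014] block trimmer-y 0.268
```

View pics/w15b.png

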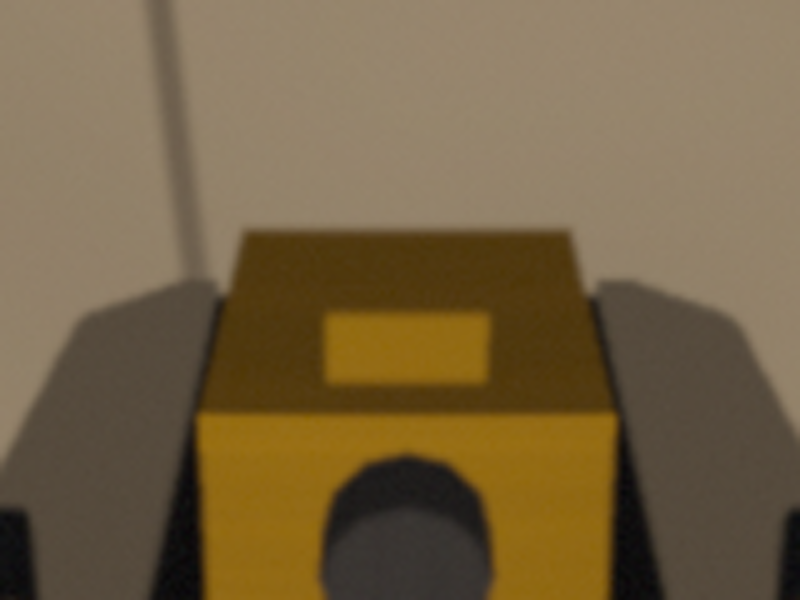

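>>> carry_out:
  motion: [-0.005, 0.0002, 0, 0, 0, 0, -0.4, -0.006, 0.0002, 0, 0, 0, 0, -0.4, -0.008, 0.0001, 0, 0, 0, 0, -0.4, -0.01, 0, 0, 0, 0, 0, -0.4, -0.01, 0, 0, 0, 0, 0, -0.4]

```text
t: 23.5
tool_pos: [0.6263, -0.0349, 0.0904]
orientation: [-1.166, 1.274, -1.277]
force: [0.3, 0.3, -2.0]
opening: 0.0337
```

```bash
python3 - <<'E'
from h import *
chk(4)
goal((.519,.199,.12),.35)
im=imaging.read_camera("scene");cv2.imwrite("pics/s16.png",im);crop(im,110,150,350,330,3.3,"pics/s16b.png")
E
```

```text
t 23.70 pos [ 0.6263 -0.0343  0.0904] F [ 0.16  0.16 -1.81] +- [0.3  0.27 0.46] M [-0.021 -0.071  0.001] open 0.0340
along 194.5 lateral 1.20 dz -5.46 mm jaw yaw -0.0894 toolx [-0.0893 -0.996   0.0018] block trimmer-y 0.308
t 23.70 pos [ 0.6262 -0.0354  0.0903] F [-0.76 -0.53 -0.5 ] M [-0.06 -0.12  0.02] open 0.0340 q [-0.14  0.31  1.55 -0.    1.27 -0.05]
tool x [-0.089 -0.996  0.002] y [ 0.001 -0.002 -1.   ] z [ 0.996 -0.089  0.001]
dworld mm [-107.2  234.4   29.7] dtool mm [-223.9  -30.2 -127.7] turn deg [-2.000e-02 -2.517e+01  1.100e-01]
```

View pics/s16b.png

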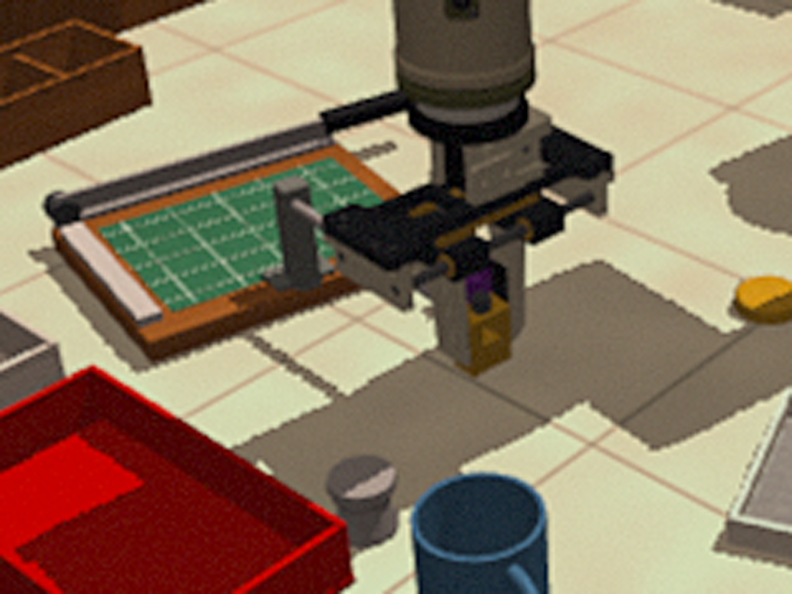

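>>> carry_out:
  motion: [-0.005, -0.01, 0, 0, 0, 0, -0.4, -0.015, -0.012, -0.008, 0, 0, 0, -0.4, -0.022, -0.01, -0.014, 0, 0, 0, -0.4, -0.025, -0.005, -0.016, 0, 0, 0, -0.4, -0.025, 0, -0.016, 0, 0, 0, -0.4]
  squeeze: 10

```text
t: 24.25
tool_pos: [0.5806, 0.0622, 0.1329]
orientation: [-1.16, 1.276, -1.283]
force: [0.7, 0.5, -1.8]
opening: 0.0338
```

>>> carry_out:
  motion: [-0.025, 0, -0.016, 0, 0, 0, -0.4, -0.025, 0, -0.016, 0, 0, 0, -0.4, -0.022, 0, -0.013, 0, 0, 0, -0.4, -0.016, 0, -0.008, 0, 0, 0, -0.4, -0.008, 0, -0.004, 0, 0, 0, -0.4]

```text
t: 24.75
tool_pos: [0.529, 0.1734, 0.1405]
orientation: [-1.153, 1.271, -1.282]
force: [0.1, 0.9, -1.0]
opening: 0.0339
```

```bash
python3 - <<'E'
from h import *
goal((.519,.199,.12),.35)
E
```

```text
t 24.75 pos [0.529  0.1734 0.1405] F [ 0.11  0.92 -1.04] M [-0.08 -0.07  0.02] open 0.0339 q [ 0.23  0.07  1.73 -0.    1.33  0.32]
tool x [-0.094 -0.996 -0.003] y [ 0.012  0.002 -1.   ] z [ 0.995 -0.095  0.011]
dworld mm [-10.   25.6 -20.5] dtool mm [-24.5  20.4 -12.6] turn deg [-6.700e-01 -2.548e+01 -1.000e-02]
```

>>> carry_out:
  motion: [-0.012, 0, -0.006, -0.3, -6, 0, -0.4, -0.006, 0, -0.003, -0.3, -7, 0, -0.4, 0, 0, 0, 0, -7, 0, -0.4, 0, 0, 0, 0, -4, 0, -0.4, 0, 0, 0, 0, 0, 0, -0.4]

```text
t: 25.25
tool_pos: [0.5201, 0.1958, 0.1455]
orientation: [-1.346, 0.95, -0.955]
force: [1.2, 0.5, -1.8]
opening: 0.0339
```

```bash
python3 - <<'E'
from h import *
goal((.519,.199,.12),.35)
for c in("wrist","scene"):
    im=imaging.read_camera(c);cv2.imwrite(f"pics/{c}17.png",im)
m=imaging.camera_model("wrist");np.save("w17.npy",m,allow_pickle=True)
print(proj("wrist",[(.519,.199,.005)]))
E
```

```text
t 25.25 pos [0.5201 0.1958 0.1455] F [ 1.19  0.47 -1.75] M [-0.05 -0.11 -0.01] open 0.0339 q [ 0.27  0.07  1.73  0.    1.34 -0.08]
tool x [ 0.336 -0.942 -0.001] y [ 0.006  0.003 -1.   ] z [0.942 0.336 0.006]
dworld mm [ -1.1   3.2 -25.5] dtool mm [-3.4 25.5 -0.1] turn deg [-0.37 -0.42 -0.05]
[[322.03861582 232.81869721]]
```

View pics/wrist17.png

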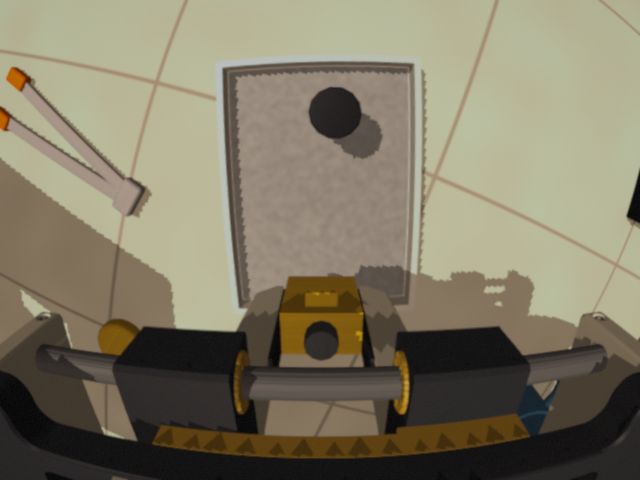

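View pics/scene17.png

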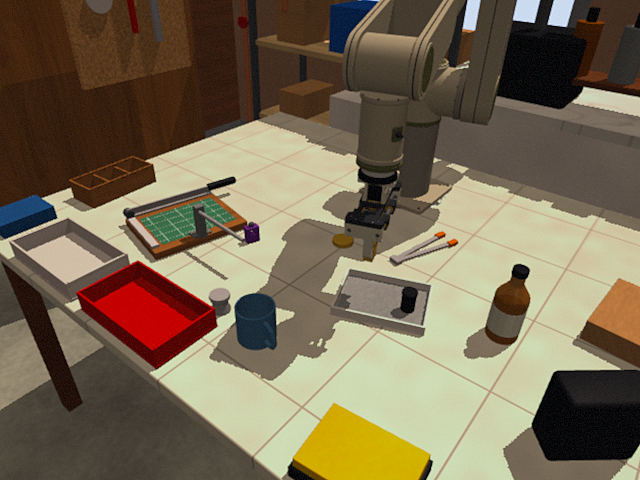

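```bash
python3 - <<'E'
from h import *
m=np.load("w17.npy",allow_pickle=True).item()
P=np.array([onz("wrist",p,.022,m) for p in((218,62),(420,62),(235,308),(410,302))]);print(P.round(4))
d=P[1]-P[0];print(np.linalg.norm(d),np.arctan2(d[1],d[0]))
yaw=.345;ax=np.array((np.cos(yaw),np.sin(yaw),0));ay=np.array((-np.sin(yaw),np.cos(yaw),0))
c=(P[0]+P[1])/2-ay*.1;print("centre",c,"free",c-ay*.035)
print("length near", (P[0]-P[2])@ay)
goal((.519,.199,.06),.35)
E
```

```text
[[0.4022 0.301  0.022 ]
 [0.5417 0.35   0.022 ]
 [0.4708 0.119  0.022 ]
 [0.6055 0.1718 0.022 ]]
0.14785524248492074 0.33824341960360665
centre [0.50574329 0.23138683 0.022     ] free [0.51758017 0.19844919 0.022     ]
length near 0.194476087281425
t 25.35 pos [0.5203 0.1956 0.1454] F [ 0.4   0.53 -0.71] M [-0.02 -0.09  0.01] open 0.0341 q [ 0.27  0.07  1.73  0.    1.34 -0.07]
tool x [ 0.333 -0.943 -0.001] y [ 0.006  0.003 -1.   ] z [0.943 0.333 0.006]
dworld mm [ -1.3   3.4 -85.4] dtool mm [-3.5 85.4 -0.6] turn deg [-0.37 -0.62 -0.06]
```

>>> carry_out:
  motion: [-0.003, 0.015, -0.001, -0.35, -0.5, 0, -0.4, 0, 0.02, 0, 0, 0, 0, -0.4, 0, 0.02, 0, 0, 0, 0, -0.4, 0, 0.015, 0, 0, 0, 0, -0.4, 0, 0.005, 0, 0, 0, 0, -0.4]

```text
t: 25.85
tool_pos: [0.5182, 0.1983, 0.0659]
orientation: [-1.35, 0.955, -0.955]
force: [-0.2, -0.8, -1.5]
opening: 0.0341
```

>>> carry_out:
  motion: [0, 0, 0, 0, 0, 0, -0.4, 0, 0, 0, 0, 0, 0, -0.4, 0, 0, 0, 0, 0, 0, -0.4, 0, 0, 0, 0, 0, 0, -0.4, 0, 0, 0, 0, 0, 0, -0.4]

```text
t: 26.35
tool_pos: [0.5183, 0.1984, 0.0661]
orientation: [-1.35, 0.957, -0.956]
force: [-0.7, -0.1, -1.2]
opening: 0.0339
```

```bash
python3 - <<'E'
from h import *
avgF(5)
goal((.518,.1985,.0385),.35)
im=imaging.read_camera("scene");crop(im,310,200,450,330,4.4,"pics/s18.png")
E
```

```text
t 26.60 pos [0.5181 0.1984 0.0659] F [ 0.03 -0.   -1.5 ] +- [0.29 0.17 0.13] M [-0.014 -0.098 -0.003] open 0.0338
t 26.60 pos [0.5179 0.1983 0.0656] F [-0.76 -0.32 -1.26] M [ 0.01 -0.08  0.03] open 0.0338 q [ 0.27  0.16  1.78  0.    1.2  -0.07]
tool x [ 0.332 -0.943 -0.001] y [-0.001  0.001 -1.   ] z [ 0.943  0.332 -0.   ]
dworld mm [  0.1   0.2 -27.1] dtool mm [-0.1 27.1  0.2] turn deg [ 0.03 -0.65 -0.06]
```

View pics/s18.png

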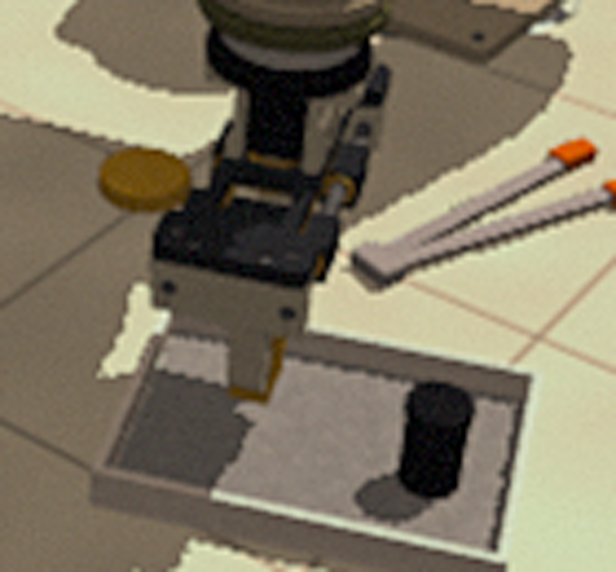

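>>> carry_out:
  motion: [0, 0.008, 0, 0, 0, 0, -0.4, 0, 0.008, 0, 0, 0, 0, -0.4, 0, 0.005, 0, 0, 0, 0, -0.4, 0, 0.002, 0, 0, 0, 0, -0.4, 0, 0, 0, 0, 0, 0, -0.4]

```text
t: 27.15
tool_pos: [0.517, 0.1981, 0.0394]
orientation: [-1.352, 0.958, -0.955]
force: [-0.5, 0.6, -1.9]
opening: 0.0339
```

```bash
python3 - <<'E'
from h import *
avgF(5)
E
```

```text
t 27.40 pos [0.5175 0.1982 0.0401] F [ 0.23  0.15 -1.23] +- [0.15 0.17 0.18] M [-0.043 -0.106 -0.024] open 0.0337
```

>>> carry_out:
  motion: [0, 0.0015, 0, 0, 0, 0, -0.4, 0, 0.001, 0, 0, 0, 0, -0.4, 0, 0.0005, 0, 0, 0, 0, -0.4, 0, 0, 0, 0, 0, 0, -0.4, 0, 0, 0, 0, 0, 0, -0.4]

```text
t: 27.9
tool_pos: [0.5185, 0.1985, 0.0382]
orientation: [-1.349, 0.956, -0.956]
force: [-0.0, -0.1, -0.3]
opening: 0.034
```

```bash
python3 - <<'E'
from h import *
avgF(5)
E
```

```text
t 28.15 pos [0.5185 0.1985 0.0382] F [ 0.04 -0.59 -1.59] +- [0.16 0.25 0.18] M [-0.019 -0.127 -0.017] open 0.0341
```

>>> carry_out:
  motion: [0, 0.0015, 0, 0, 0, 0, -0.4, 0, 0.0005, 0, 0, 0, 0, -0.4, 0, 0.0002, 0, 0, 0, 0, -0.4, 0, 0, 0, 0, 0, 0, -0.4, 0, 0, 0, 0, 0, 0, -0.4]

```text
t: 28.65
tool_pos: [0.5186, 0.1985, 0.0362]
orientation: [-1.349, 0.956, -0.956]
force: [-1.1, 0.4, -0.2]
opening: 0.0337
```

```bash
python3 - <<'E'
from h import *
avgF(5)
E
```

```text
t 28.90 pos [0.5186 0.1985 0.0362] F [-0.12 -0.13 -0.54] +- [0.21 0.23 0.13] M [-0.037 -0.019  0.012] open 0.0339
```

>>> carry_out:
  motion: [0, 0.0006, 0, 0, 0, 0, -0.4, 0, 0.0004, 0, 0, 0, 0, -0.4, 0, 0, 0, 0, 0, 0, -0.4, 0, 0, 0, 0, 0, 0, -0.4, 0, 0, 0, 0, 0, 0, -0.4]

```text
t: 29.4
tool_pos: [0.5187, 0.1985, 0.0361]
orientation: [-1.349, 0.956, -0.956]
force: [-0.8, -0.5, 2.4]
opening: 0.0342
```

```bash
python3 - <<'E'
from h import *
avgF(6)
im=imaging.read_camera("scene");crop(im,310,200,450,330,4.4,"pics/s19.png")
E
```

```text
t 29.70 pos [0.5187 0.1986 0.0362] F [-0.81 -0.37  1.1 ] +- [0.18 0.18 0.14] M [-0.076  0.106  0.015] open 0.0338
```

View pics/s19.png

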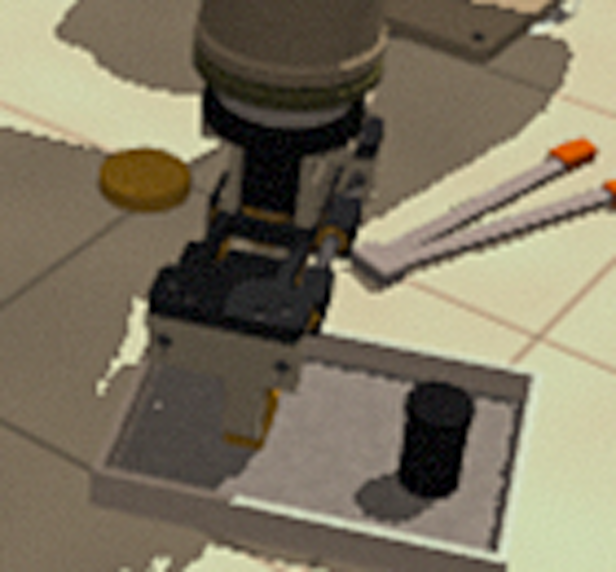

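>>> carry_out:
  motion: [0, 0, 0, 0, 0, 0, -0.25, 0, 0, 0, 0, 0, 0, -0.2, 0, 0, 0, 0, 0, 0, -0.1, 0, 0, 0, 0, 0, 0, 0.1, 0, 0, 0, 0, 0, 0, 0.2]

```text
t: 30.25
tool_pos: [0.5193, 0.1987, 0.0362]
orientation: [-1.348, 0.955, -0.957]
force: [0.4, -0.4, -0.6]
opening: 0.0527
```

>>> carry_out:
  motion: [0, 0, 0, 0, 0, 0, 0.2, 0, 0, 0, 0, 0, 0, 0.2, 0, 0, 0, 0, 0, 0, 0.2, 0, 0, 0, 0, 0, 0, 0.2, 0, 0, 0, 0, 0, 0, 0.2]

```text
t: 30.75
tool_pos: [0.5193, 0.1987, 0.0362]
orientation: [-1.348, 0.955, -0.957]
force: [-0.2, 0.2, -0.4]
opening: 0.0559
```

```bash
python3 - <<'E'
from h import *
avgF(3)
goal((.518,.1985,.0385),.35)
im=imaging.read_camera("wrist");cv2.imwrite("pics/w20.png",im);crop(im,200,230,440,410,3.3,"pics/w20b.png")
E
```

```text
t 30.90 pos [0.5193 0.1987 0.0362] F [-0.31 -0.06  0.74] +- [0.21 0.35 0.19] M [ 0.011 -0.12   0.007] open 0.0556
t 30.90 pos [0.5193 0.1987 0.0362] F [ 0.05 -0.09  0.86] M [ 0.01 -0.15  0.  ] open 0.0556 q [ 0.27  0.2   1.79  0.    1.14 -0.07]
tool x [ 0.332 -0.943 -0.001] y [ 0.002  0.002 -1.   ] z [0.943 0.332 0.003]
dworld mm [-1.3 -0.2  2.3] dtool mm [-0.3 -2.3 -1.3] turn deg [-0.16 -0.65 -0.04]
```

View pics/w20b.png

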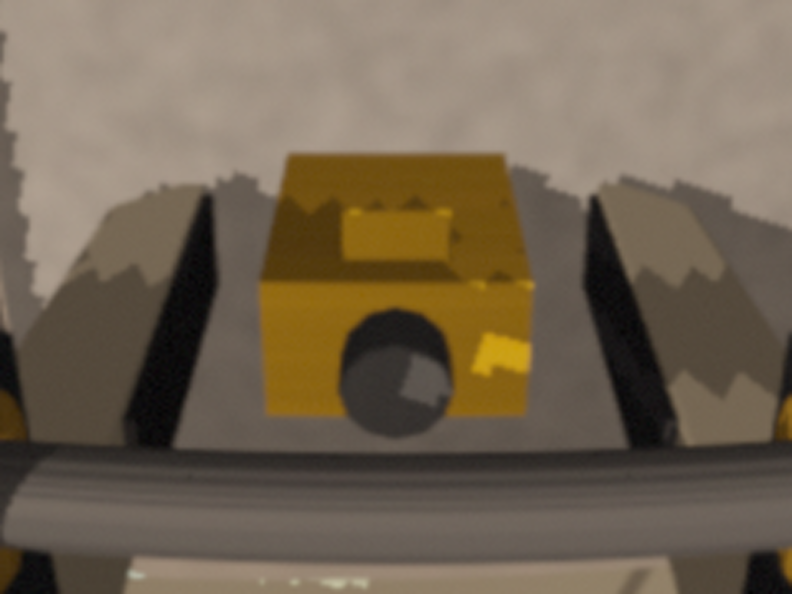

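>>> carry_out:
  motion: [0, -0.01, 0, 0, 0, 0, 0.2, 0, -0.02, 0, 0, 0, 0, 0.2, 0, -0.025, 0, 0, 0, 0, 0.2, 0, -0.025, 0, 0, 0, 0, 0.2, 0, -0.025, 0, 0, 0, 0, 0.2]

```text
t: 31.45
tool_pos: [0.5158, 0.1976, 0.1424]
orientation: [-1.355, 0.961, -0.953]
force: [-0.5, 0.6, 0.7]
opening: 0.0558
```

>>> carry_out:
  motion: [0.02, -0.02, 0, 0, 0, 0, 0.2, 0.02, -0.01, 0, 0, 0, 0, 0.2, 0.01, 0, 0, 0, 0, 0, 0.2, 0, 0, 0, 0, 0, 0, 0.2, 0, 0, 0, 0, 0, 0, 0.2]

```text
t: 31.95
tool_pos: [0.5356, 0.1505, 0.1816]
orientation: [-1.346, 0.953, -0.957]
force: [-0.2, 0.1, -0.2]
opening: 0.0557
```

```bash
python3 - <<'E'
from h import *
goal((.518,.1985,.0385),.35)
m=imaging.camera_model("wrist");im=imaging.read_camera("wrist");cv2.imwrite("pics/w21.png",im);np.save("w21.npy",m,allow_pickle=True)
for o in models.outline_of("wrist","block")[:2]:print(o["confidence"],o["pixel"])
im=imaging.read_camera("scene");cv2.imwrite("pics/s21.png",im);crop(im,310,200,450,330,4.4,"pics/s21b.png")
s0=cv2.imread("pics/scene0.png").astype(int)
for t in("canister","cup","loupe","cap","tongs","bottle"):
    o=models.outline_of("scene",t)
    if o:print(t,o[0]["pixel"],round(o[0]["confidence"],2))
E
```

```text
t 31.95 pos [0.5356 0.1505 0.1816] F [-0.2   0.08 -0.15] M [-0.03 -0.11 -0.14] open 0.0557 q [ 0.18  0.04  1.69  0.    1.41 -0.16]
tool x [ 0.333 -0.943 -0.001] y [ 0.004  0.002 -1.   ] z [0.943 0.333 0.005]
dworld mm [ -17.6   48.  -143.1] dtool mm [-51.  143.1  -1.4] turn deg [-0.28 -0.62 -0.03]
0.94 [321.4, 173.1]
canister [408.9, 297.7] 0.93
cup [255.6, 319.9] 0.58
loupe [219.7, 301.4] 0.92
cap [341.0, 242.5] 0.67
tongs [419.7, 250.5] 0.93
bottle [511.8, 307.8] 0.87
```

View pics/s21.png

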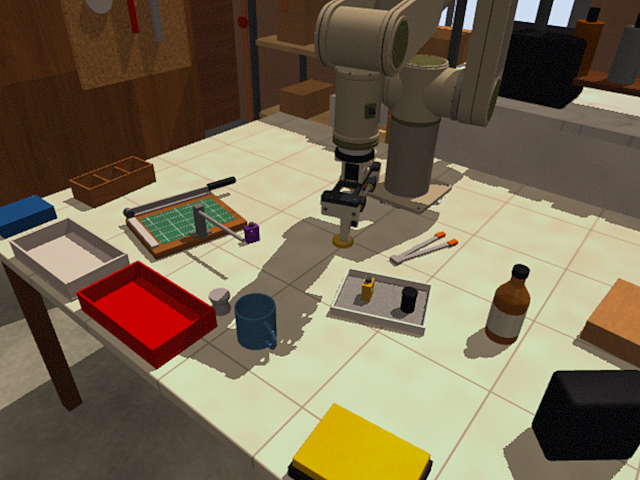

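View pics/w21.png

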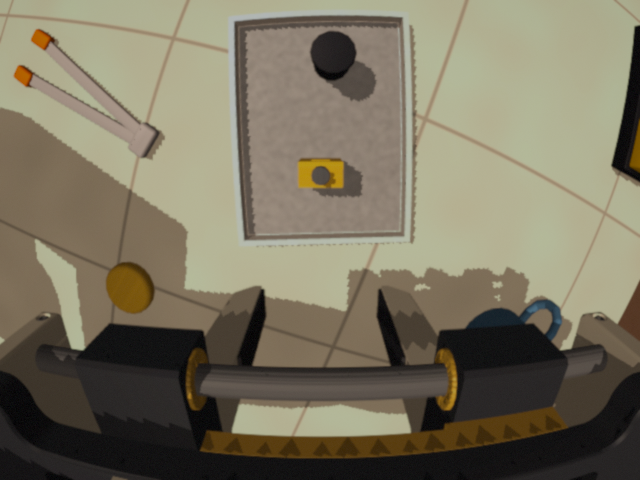

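```bash
python3 - <<'E'
from h import *
m=np.load("w21.npy",allow_pickle=True).item()
b=onz("wrist",(321.5,175),.059,m);c=np.array((.5063,.2315));d=b[:2]-c;y=.345
print("block",b.round(4),"tray local",(np.cos(y)*d[0]+np.sin(y)*d[1]).round(4),(-np.sin(y)*d[0]+np.cos(y)*d[1]).round(4))
print(robot.read_state()["dq"].round(4))
print(robot.close_job())
E
```

```text
block [0.5175 0.1993 0.059 ] tray local -0.0003 -0.0341
[-0.0013 -0.0014 -0.0029 -0.0016  0.0012  0.0009]
the job is handed in; nothing more can be done
None
```

The brass stop block is off the rod and standing upright, released, in the free part of the white tray. I handed the job in at about 32 s of the 72 s; no verdict is reported.

- **Taking hold:** I gripped the brass block at 6 N and left the purple look-alike alone. I lifted it about 2.4 mm so the rod no longer touched the bore, and turned it to match the rod.
- **Following the rod:** I eased it off in 8–20 mm steps, keeping the rod centred in the bore by the wrist camera. Two light downward touches showed the rod slopes down about 0.033 rad; it leans about 0.15 rad to one side. Beyond the block's own 1.5 N weight, the averaged forces between moves never changed by more than about 1.5 N. The peak force on the rod was not measured directly.
- **Setting down:** I lowered it until the floor carried it (force went from -1.5 N to +1.1 N), then opened the jaws slowly and lifted clear.

**Last checks:**
- **Block:** it stands at tray local (0, -34) mm against a target of (0, -35).
- **Canister, cup, loupe, lens cap, tongs and bottle:** they look unmoved in the final scene picture. The canister's detected position matches the start within about 2 pixels. I compared the others only by eye.
- **Disagreements:** the cameras gave slightly different early readings. Lean differed by about 0.03 rad and rod end height by up to about 15 mm, so I went by feel and the close-up views. The wrist camera was about 1.5 mm off sideways, which I corrected before gripping.

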